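# Set the last leg of the arm-rest board

### The arm

A 6-joint arm with a two-finger parallel gripper is mounted at the origin on a cart in front of the work surface, level with it; the furniture and walls round the work are solid. World frame = base frame: x ahead of the robot, y to its left, z up, the work surface at z = 0. Lengths are in mm, angles in rad, forces in N, time in s.
With the tool pointing down it reaches from about 300 to 875 mm from the base axis. Payload 6.4 kg.
Tool frame: the origin (TCP) lies on the centre line of the jaws, within the pads' length; the fingertips stand 11 mm ahead of it and the grasp point (between the pads) lies 8 mm behind it; z points along the fingers, x is the direction in which the jaws open and shut, and the axes are right-handed (so a half turn about z gives the same grasp; the last joint's range is limited). The gripper opens to 88 mm and grips with 3 to 60 N. Pads are 18 mm wide; open, the fingers measure 123 mm over their backs; the gripper's body (75 mm by 187 mm) begins 45 mm behind the grasp point.
Start: joints at [0.91, 0.181, 1.607, -0, 1.354, -0.206], TCP at [252.579, 516.571, 227.614] pointing down, gripper open.
Joint ranges: [-2.99, 2.99], [-0.89, 2.07], [0.3, 2.58], [-1.14, 4.28], [0, 2.63], [-3.12, 3.12]. Speed limits (rad/s): [2.57, 2.57, 3.01, 3.14, 3.14, 3.14].

### API

Orientations are given as a unit quaternion [w, x, y, z].
In Python, from rig import manip, snapshot gives the robot as it stands.
- The arm moves only by the tool send_rows, never from a script. Its argument "increments" is a list of rows, each an object of numbers: "dx", "dy", "dz": the shift along the tool's x, y, z in units of 20 mm (1.0 is 20 mm); "wx", "wy", "wz": the turn, a rotation vector about the tool's x, y, z in units of 180 degrees (1.0 is 180 degrees); "hand": the opening, from -1 (shut) to 1 (fully open), so that 0 is half open. A call has 1 to 10 rows; each row shifts and turns the commanded pose from where the row before left it, along the tool's axes as they then stand; what a row does not reach is not made up. A row lasts 1/8 s, in which the tool goes at most 62.5 mm and 10.7 degrees, less where a joint would pass 70% of its speed; a pose out of reach is approached as far as the arm can. A call with a number of a shift or a turn outside -1 to 1 is refused whole. A call with a gripper value outside its range is refused whole. The fingers move at their own pace and stop on an object; "newtons" is the grip in N (left out, the last holds). Time passes only in rows, so rows that do not move let the fingers close. It gives the time, the measured TCP pose, the force and the opening at its end, in the units of the state.
- manip.state(): the state, without advancing time (a new reading comes with each control period).
- snapshot(name): name is "side" or "top" or "wrist"; returns a dict with "image" (384x512x3 uint8, red, green, blue), "intrinsics" (3x3 intrinsics, pixels), "k1" (the pictures are not rectified: a ray, as slopes to the right and down, at radius r is drawn at 1 + k1 r^2 times it, then the intrinsics apply), "T" (4x4, takes a point from camera to world coordinates). Camera axes: x right, y down, z forward; pixel columns grow to the right and rows downward; lengths in mm; the calibration is good to about 2 mm. A picture is of the moment at which its call begins. There is no depth.
- manip.finish_job(): hands the job in, once; it reports no verdict.
The state is a dict: "time_s": time; "joints": joint angles; "joint_velocities": joint speeds; "effort": joint torques, N m; "eef_pos": TCP position; "ee_rot": TCP orientation; "ft_force": force on the tool from outside, world axes, zero at the start; "ft_torque": the same for the moment, N m; "finger_gap": finger opening in mm.
Only numpy, scipy, OpenCV 4.12 (cv2) and the standard library are available. Lean on these libraries where they do the work, as an engineer would, in place of code of your own. Each camera call takes 0.05 s, during which the arm holds its last target.

### The job

The padded arm-rest board lies upside down on the worktop with its four telescopic legs up; three legs are set and locked, and the fourth, whose orange lever is swung open, has sunk into its tube. Pull the sunken leg up by its rubber foot until it stands level with the other three, at the same length mark, and, while you hold it there, push its lever round until it is fully closed, pointing the same way as the other three levers. Finish still gripping the foot, with the leg at that height and the lever closed; leave the three set legs and the things beside the board undisturbed.

Things in the scene. Friction and masses are not known exactly. Their poses are not given: they have to be found in the camera images.
- board: White arm-rest board, 222 x 312 mm, upside down on its blue-green pad; fixed. Origin: centre of the pad face on the worktop; x across the short side, y along the long side, z up. The four legs stand at (x, y) = (+-65, +-100) mm on rails whose top is 46 mm above the worktop; which corner has the loose leg changes.
- loose_post: Fixed tube of the loose leg, upright on the board. Origin: on the leg's axis at the tube's foot, 46 mm above the worktop; axes parallel to the board's. Up from this origin: dark clamp collar, 28 mm diameter, top at 56 mm; the lever's ring, 38 mm diameter, top at 50 mm. All four posts are alike.
- loose_leg: The loose leg: 18 mm aluminium shaft with black marks every 5 mm; on top a black round rubber foot, 34 mm diameter, 28 mm tall, to grip it by. Fully sunk, its origin is loose_post's and the foot spans 59 to 87 mm above it; it rises with the leg. 0.14 kg; sinks again if let go with the lever open. It turns freely about its own axis, so a hand gripping the foot may turn.
- leg_lift (a joint): How far the loose leg is pulled up, m: 0 = fully sunk (at the start), at most 0.036. Slides with about 0.3 N of friction.
- loose_foot (a point): Centre of the top face of the loose leg's rubber foot.
- lever (a joint): Cam lever of the loose leg, rad: 0 to 0.12 = open (start), 0.9 = fully closed (stop). Closes counter-clockwise seen from above, about a vertical pivot 2.5 mm from the leg's axis toward -y of loose_post. Stays where it is left; takes about 0.1 N m, and from 0.55 on a little more (0.1 to 0.3 N m) as its cam clamps the shaft.
- lever_top (a point): Top of the lever's upright orange paddle, 33 mm from the pivot. The paddle is 6.5 mm thick, spans 23 to 44 mm from the pivot and 38 to 100 mm above loose_post's origin, so it stands beside the foot: the side of a finger gripping the foot pushes it round as the hand turns about the leg. Closed it points along +y of the board, at value 0 it points 0.9 rad clockwise of that.
- set_foot_b (a point): Centre of the top face of the rubber foot of one of the three set legs (34 mm diameter); all three stand equally high, locked, 13 to 29 mm higher than the sunken leg.
- set_foot_c (a point): The same point on the second set leg.
- set_foot_d (a point): The same point on the third set leg.
- gauze_box: Small white and blue carton lying beside the board, 64 x 106 x 45 mm; origin under its centre. Leave alone.
- tape_roll: White roll of tape lying flat, 66 mm diameter, 25 mm tall; origin under its centre. Leave alone.
- pencil: Yellow pencil lying on the worktop, 131 mm long; origin under its centre. Leave alone.

How it is judged:
By the outcome, as a careful person would: the job done as asked, in the order asked, and still so for the second after the job is handed in, while the arm keeps its last pose, push and grip.
It also fails if it takes over 38 s, if anything falls off the work surface, if the arm or the gripper's body presses on something with over 40 N, if the wrist force passes 120 N, or if a joint passes its speed limit or range.

## Working session

There is one attempt and no reset: what is moved stays moved. The work goes in short steps, Python scripts to look and compute and a tool call to move; the robot and the scene stay as the last step left them, time stands still between calls to the robot, and variables do not carry over. Pictures are saved under pics/ and viewed, and the job is handed in when it is done.

Besides the shell and the picture viewer there is one more tool, called after "Call:" by a JSON object that holds its "name" and its "arguments", one argument or row to a line. send_rows: Moves the arm, as the interface text tells. Shifts and turns lie within -1 to 1; 1 stands for 20 mm of shift or 180 degrees of turn. Its arguments: {"type":"object","properties":{"increments":{"type":"array"},"newtons":{"type":"number"}},"required":["increments"]}

```bash
ls; mkdir -p pics; python3 - <<'E'
from rig import manip, snapshot
import cv2,pickle
d={}
for n in ["side","top","wrist"]:
    s=snapshot(n); d[n]=s
    cv2.imwrite(f"pics/{n}0.png",s["image"][:,:,::-1])
    print(n,s["intrinsics"],s["k1"],s["T"].round(3))
pickle.dump(d,open("snap0.pkl","wb"))
print(manip.state())
E
```

```text
pics
side [[377.4916507    0.         249.7514764 ]
 [  0.         377.4916507  187.70415302]
 [  0.           0.           1.        ]] -0.03399459854295666 [[ 8.21000e-01 -3.78000e-01  4.27000e-01  1.42694e+02]
 [-5.70000e-01 -5.54000e-01  6.07000e-01 -6.01324e+02]
 [ 7.00000e-03 -7.42000e-01 -6.70000e-01  7.22151e+02]
 [ 0.00000e+00  0.00000e+00  0.00000e+00  1.00000e+00]]
top [[406.74397152   0.         254.75814818]
 [  0.         406.74397152 190.04518507]
 [  0.           0.           1.        ]] -0.03693114008868377 [[-1.900000e-02 -9.900000e-01  1.430000e-01  3.898800e+02]
 [-1.000000e+00  1.700000e-02 -1.200000e-02 -5.532600e+01]
 [ 9.000000e-03 -1.430000e-01 -9.900000e-01  1.042289e+03]
 [ 0.000000e+00  0.000000e+00  0.000000e+00  1.000000e+00]]
wrist [[339.93310335   0.         260.68016391]
 [  0.         339.93310335 190.89940455]
 [  0.           0.           1.        ]] 0.016202079217892358 [[ 4.40000e-01  8.50000e-01  2.88000e-01  1.76751e+02]
 [ 8.98000e-01 -4.16000e-01 -1.43000e-01  5.52627e+02]
 [-2.00000e-03  3.22000e-01 -9.47000e-01  3.84271e+02]
 [ 0.00000e+00  0.00000e+00  0.00000e+00  1.00000e+00]]
{'time_s': 0.15, 'joints': array([ 9.09652759e-01,  1.81341250e-01,  1.60774304e+00,  1.42501745e-06,
        1.35379986e+00, -2.06310675e-01]), 'joint_velocities': array([-0.00022706, -0.00401536, -0.00460742,  0.00075418,  0.00131754,
        0.00108051]), 'effort': array([ 8.66844366e-04, -4.34228003e+01, -3.42174232e+01,  6.99802442e-02,
        3.56129254e-02, -1.14488680e-04]), 'eef_pos': array([252.33818591, 516.21880833, 226.95054702]), 'ee_rot': array([ 2.21786511e-04,  8.48325373e-01,  5.29474876e-01, -6.06468798e-04]), 'ft_force': array([-0.27692355,  0.17434101,  0.12148715]), 'ft_torque': array([ 0.01320035, -0.02045156, -0.02367684]), 'finger_gap': 88.38992986277952}
```

View pics/side0.png

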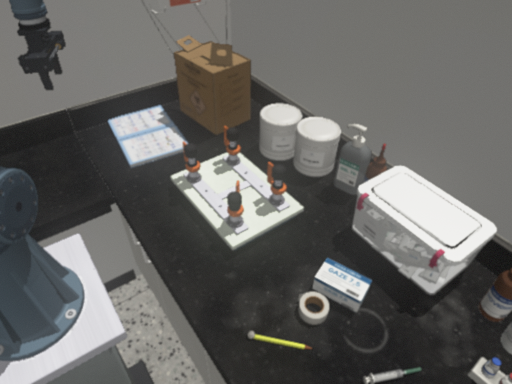

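View pics/top0.png

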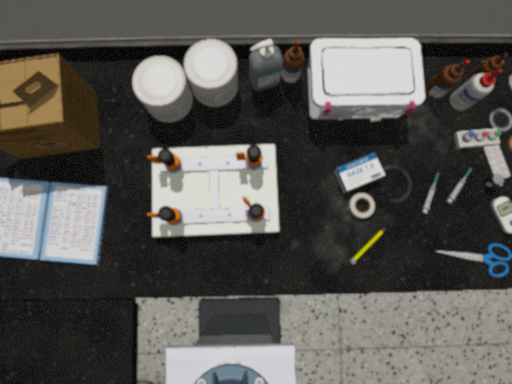

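View pics/wrist0.png

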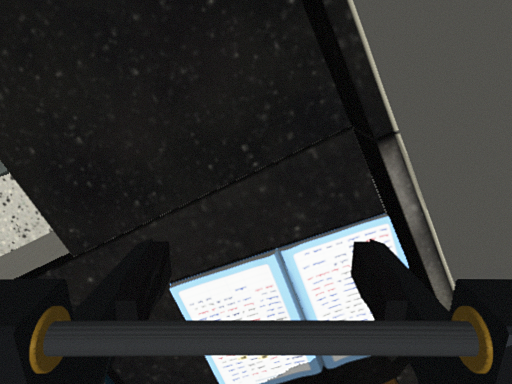

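```bash
python3 - <<'E'
import cv2,pickle,numpy as np
d=pickle.load(open("snap0.pkl","rb"))
a=d["top"]["image"][135:245,140:290,::-1]
b=d["side"]["image"][120:245,160:310,::-1]
cv2.imwrite("pics/topz.png",cv2.resize(a,None,fx=5.3,fy=5.3,interpolation=cv2.INTER_CUBIC))
cv2.imwrite("pics/sidez.png",cv2.resize(b,None,fx=4.8,fy=4.8,interpolation=cv2.INTER_CUBIC))
E
```

```text
(no output)
```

View pics/topz.png

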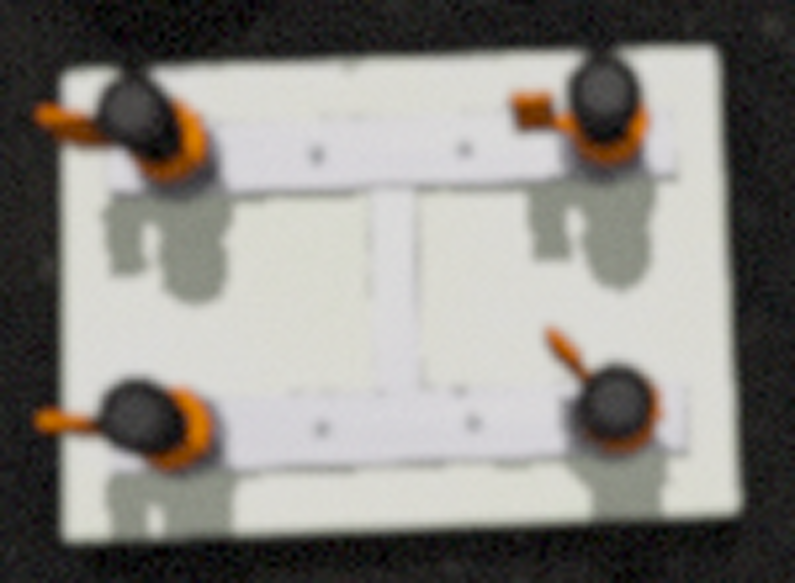

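View pics/sidez.png

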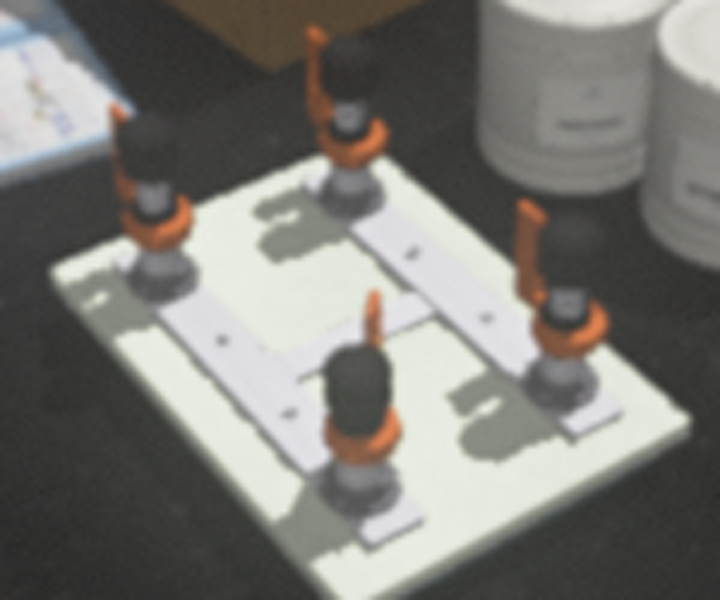

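```bash
cat > h.py <<'E'
import numpy as np,cv2
def ray(s,u,v):
    K=s["intrinsics"]; d=np.array([(u-K[0,2])/K[0,0],(v-K[1,2])/K[1,1]]); p=d.copy()
    for _ in range(20): p=d/(1+s["k1"]*(p@p))
    T=s["T"]; r=T[:3,:3]@np.array([p[0],p[1],1]); return T[:3,3],r/np.linalg.norm(r)
def onz(s,u,v,z):
    o,r=ray(s,u,v); return o+r*(z-o[2])/r[2]
def tri(rs):
    A=np.zeros((3,3));b=np.zeros(3)
    for o,r in rs:
        P=np.eye(3)-np.outer(r,r);A+=P;b+=P@o
    x=np.linalg.solve(A,b); return x,[np.linalg.norm((np.eye(3)-np.outer(r,r))@(x-o)) for o,r in rs]
def proj(s,X):
    T=s["T"]; c=T[:3,:3].T@(np.asarray(X)-T[:3,3]); p=c[:2]/c[2]; p=p*(1+s["k1"]*(p@p)); K=s["intrinsics"]
    return K[0,0]*p[0]+K[0,2],K[1,1]*p[1]+K[1,2]
E
python3 - <<'E'
from h import *
import pickle
d=pickle.load(open("snap0.pkl","rb"));t=d["top"];s=d["side"]
T=lambda x,y:(140+x/5.3,135+y/5.3); S=lambda x,y:(160+x/4.8,120+y/4.8)
for n,a,b in [("loose",(617,400),(357,365)),("nl",(130,415),(147,135)),("fl",(128,105),(347,57)),("fr",(602,88),(572,232))]:
    print(n,tri([ray(t,*T(*a)),ray(s,*S(*b))]),onz(t,*T(*a),133), onz(t,*T(*a),155))
for c in [(62,70),(718,45),(742,515),(62,542)]: print(onz(t,*T(*c),36))
E
```

```text
loose (array([475.01358769, -69.04914254, 130.26824594]), [np.float64(0.03869694048988536), np.float64(0.03869694048998489)]) [474.79311789 -69.02559877 133.        ] [472.73867102 -68.69414888 155.        ]
nl (array([471.77483708, 134.34492712, 143.60462414]), [np.float64(0.7786263134019022), np.float64(0.7786263134017782)]) [472.02386879 136.90879499 133.        ] [470.03642314 132.25771919 155.        ]
fl (array([603.4763764 , 137.70412151, 142.55702783]), [np.float64(0.4601149181024338), np.float64(0.4601149181024687)]) [606.16672695 139.5508858  133.        ] [600.93373195 134.83588535 155.        ]
fr (array([606.39653033, -65.02353093, 148.78951552]), [np.float64(0.08050146535048512), np.float64(0.08050146535043148)]) [610.14983194 -65.15354423 133.        ] [604.82046683 -64.91577762 155.        ]
[646.98458824 192.26127779  36.        ]
[ 653.89986972 -122.27547069   36.        ]
[ 429.13385038 -127.60094203   36.        ]
[422.21070302 188.3465932   36.        ]
```

Call:
{"name": "send_rows", "arguments": {
  "increments": [
    {"dx":-0.47,"dy":0.97,"hand":1},
    {"dx":-0.47,"dy":0.97,"hand":1},
    {"dx":-0.47,"dy":0.97,"hand":1},
    {"dx":-0.47,"dy":0.97,"hand":1},
    {"dx":-0.47,"dy":0.97,"hand":1},
    {"dx":-0.47,"dy":0.97,"hand":1},
    {"dx":-0.47,"dy":0.97,"hand":1},
    {"dx":-0.47,"dy":0.97,"hand":1},
    {"dx":-0.47,"dy":0.97,"hand":1},
    {"dx":-0.47,"dy":0.97,"hand":1}
  ]
}}

```text
schema error: expected keys dx, dy, dz, wx, wy, wz, hand
```

Call:
{"name": "send_rows", "arguments": {
  "increments": [
    {"dx":-0.47,"dy":0.97,"hand":1},
    {"dx":-0.47,"dy":0.97,"hand":1},
    {"dx":-0.47,"dy":0.97,"hand":1},
    {"dx":-0.47,"dy":0.97,"hand":1},
    {"dx":-0.47,"dy":0.97,"hand":1},
    {"dx":-0.47,"dy":0.97,"hand":1},
    {"dx":-0.47,"dy":0.97,"hand":1},
    {"dx":-0.47,"dy":0.97,"hand":1},
    {"dx":-0.47,"dy":0.97,"hand":1},
    {"dx":-0.47,"dy":0.97,"hand":1}
  ]
}}

```text
schema error: expected keys dx, dy, dz, wx, wy, wz, hand
```

Call:
{"name": "send_rows", "arguments": {
  "increments": [
    {"dx":-0.47,"dy":0.97,"wz":-0.048,"hand":1},
    {"dx":-0.47,"dy":0.97,"wz":-0.048,"hand":1},
    {"dx":-0.47,"dy":0.97,"wz":-0.048,"hand":1},
    {"dx":-0.47,"dy":0.97,"hand":1},
    {"hand":1},
    {"hand":1}
  ]
}}

```text
schema error: expected keys dx, dy, dz, wx, wy, wz, hand
```

```bash
python3 - <<'E'
from rig import manip, snapshot
import cv2,pickle
s=snapshot("wrist"); s["st"]=manip.state()
cv2.imwrite("pics/w1.png",cv2.resize(s["image"][:,:,::-1],None,fx=1.5,fy=1.5))
pickle.dump(s,open("w1.pkl","wb"))
print(s["st"]["time_s"],s["st"]["eef_pos"],s["st"]["ee_rot"],s["T"].round(3))
E
```

```text
0.2 [252.36452012 516.30597673 227.06962796] [ 1.85615362e-04  8.48307447e-01  5.29503741e-01 -4.78536161e-04] [[ 4.40000e-01  8.50000e-01  2.88000e-01  1.76777e+02]
 [ 8.98000e-01 -4.16000e-01 -1.43000e-01  5.52661e+02]
 [-1.00000e-03  3.22000e-01 -9.47000e-01  3.84382e+02]
 [ 0.00000e+00  0.00000e+00  0.00000e+00  1.00000e+00]]
```

View pics/w1.png

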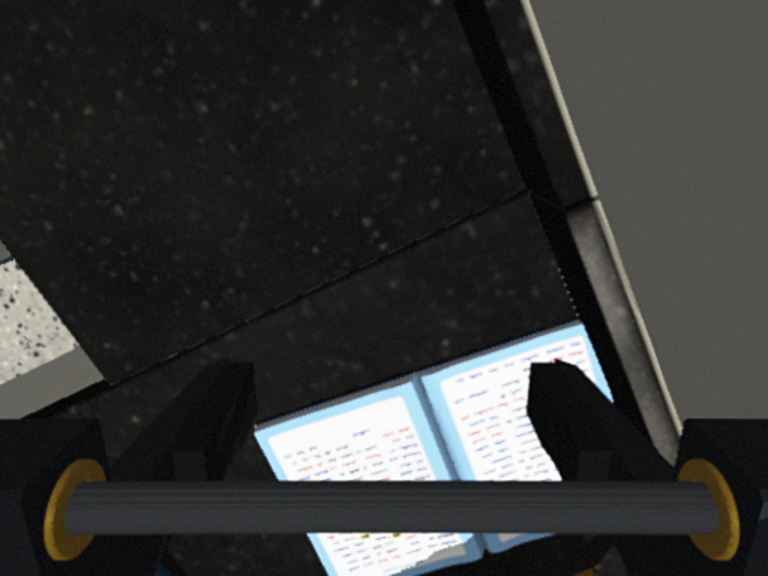

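All the keys are required in every row, so the calls were refused and nothing moved. I'll resend them.

Call:
{"name": "send_rows", "arguments": {
  "increments": [
    {"dx":-0.47,"dy":0.97,"dz":0,"wx":0,"wy":0,"wz":0,"hand":1},
    {"dx":-0.47,"dy":0.97,"dz":0,"wx":0,"wy":0,"wz":0,"hand":1},
    {"dx":-0.47,"dy":0.97,"dz":0,"wx":0,"wy":0,"wz":0,"hand":1},
    {"dx":-0.47,"dy":0.97,"dz":0,"wx":0,"wy":0,"wz":0,"hand":1},
    {"dx":-0.47,"dy":0.97,"dz":0,"wx":0,"wy":0,"wz":0,"hand":1},
    {"dx":-0.47,"dy":0.97,"dz":0,"wx":0,"wy":0,"wz":0,"hand":1},
    {"dx":-0.47,"dy":0.97,"dz":0,"wx":0,"wy":0,"wz":0,"hand":1},
    {"dx":-0.47,"dy":0.97,"dz":0,"wx":0,"wy":0,"wz":0,"hand":1},
    {"dx":-0.47,"dy":0.97,"dz":0,"wx":0,"wy":0,"wz":0,"hand":1},
    {"dx":-0.47,"dy":0.97,"dz":0,"wx":0,"wy":0,"wz":0,"hand":1}
  ]
}}

```text
time_s: 1.45
eef_pos: [385.8, 346.3, 227.4]
ee_rot: [-0.0, 0.848, 0.53, -0.0]
ft_force: [0.4, -0.0, 0.3]
finger_gap: 88.4
```

Call:
{"name": "send_rows", "arguments": {
  "increments": [
    {"dx":-0.47,"dy":0.97,"dz":0,"wx":0,"wy":0,"wz":0,"hand":1},
    {"dx":-0.47,"dy":0.97,"dz":0,"wx":0,"wy":0,"wz":0,"hand":1},
    {"dx":-0.47,"dy":0.97,"dz":0,"wx":0,"wy":0,"wz":0,"hand":1},
    {"dx":-0.47,"dy":0.97,"dz":0,"wx":0,"wy":0,"wz":0,"hand":1},
    {"dx":-0.47,"dy":0.97,"dz":0,"wx":0,"wy":0,"wz":0,"hand":1},
    {"dx":-0.47,"dy":0.97,"dz":0,"wx":0,"wy":0,"wz":0,"hand":1},
    {"dx":-0.47,"dy":0.97,"dz":0,"wx":0,"wy":0,"wz":0,"hand":1},
    {"dx":-0.47,"dy":0.97,"dz":0,"wx":0,"wy":0,"wz":0,"hand":1},
    {"dx":-0.47,"dy":0.97,"dz":0,"wx":0,"wy":0,"wz":0,"hand":1},
    {"dx":-0.47,"dy":0.97,"dz":0,"wx":0,"wy":0,"wz":0,"hand":1}
  ]
}}

```text
time_s: 2.7
eef_pos: [519.3, 176.2, 227.6]
ee_rot: [-0.0, 0.848, 0.529, -0.0]
ft_force: [0.2, -0.2, 0.1]
finger_gap: 88.1
```

Call:
{"name": "send_rows", "arguments": {
  "increments": [
    {"dx":-0.47,"dy":0.97,"dz":0,"wx":0,"wy":0,"wz":-0.048,"hand":1},
    {"dx":-0.6,"dy":0.9,"dz":0,"wx":0,"wy":0,"wz":-0.048,"hand":1},
    {"dx":-0.7,"dy":0.8,"dz":0,"wx":0,"wy":0,"wz":-0.048,"hand":1},
    {"dx":-0.8,"dy":0.6,"dz":0,"wx":0,"wy":0,"wz":0,"hand":1},
    {"dx":0,"dy":0,"dz":0,"wx":0,"wy":0,"wz":0,"hand":1},
    {"dx":0,"dy":0,"dz":0,"wx":0,"wy":0,"wz":0,"hand":1}
  ]
}}

```text
time_s: 3.45
eef_pos: [570.8, 111.3, 227.4]
ee_rot: [-0.0, 0.709, 0.706, -0.0]
ft_force: [-0.9, 0.4, -0.1]
finger_gap: 88.2
```

```bash
cat > look.py <<'E'
import sys
from rig import manip, snapshot
import cv2,pickle
cam,n=sys.argv[1:3]
s=snapshot(cam); s["st"]=manip.state()
cv2.imwrite(f"pics/{n}.png",cv2.resize(s["image"][:,:,::-1],None,fx=1.5,fy=1.5,interpolation=cv2.INTER_CUBIC))
pickle.dump(s,open(n+".pkl","wb"))
st=s["st"]
print(st["time_s"],st["eef_pos"].round(2),st["ee_rot"].round(4),st["joints"].round(3),st["finger_gap"],st["ft_force"].round(2)); print(s["T"].round(3))
E
python3 look.py wrist w2
```

```text
3.5 [570.69 111.59 227.53] [-3.000e-04  7.083e-01  7.059e-01 -0.000e+00] [-0.011  0.195  1.59   0.     1.357 -1.579] 88.31600164677447 [-0.09 -0.74 -0.25]
[[ 5.00000e-03  9.47000e-01  3.21000e-01  4.86684e+02]
 [ 1.00000e+00 -5.00000e-03 -2.00000e-03  1.11051e+02]
 [-0.00000e+00  3.21000e-01 -9.47000e-01  3.84915e+02]
 [ 0.00000e+00  0.00000e+00  0.00000e+00  1.00000e+00]]
```

View pics/w2.png

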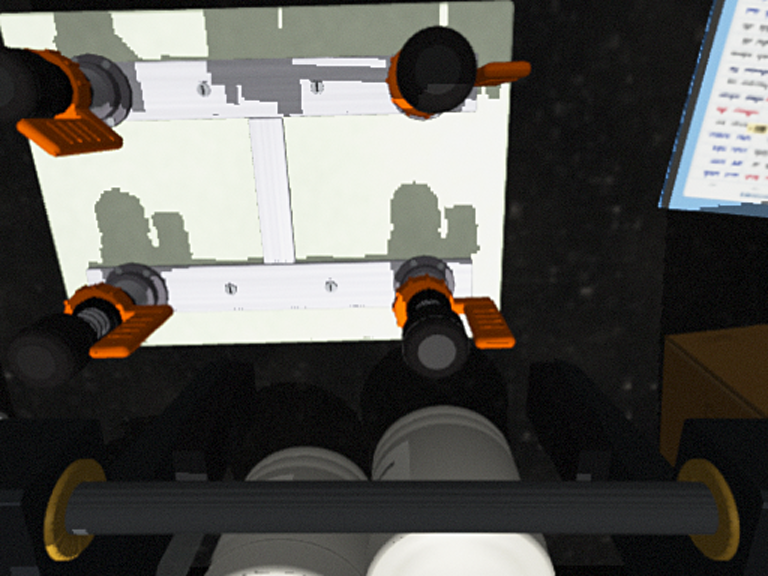

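The wrist view shows set feet at about (437,68), (437,350) and (45,355), and the loose foot clipped at (10,85). Next I'll take a second view 110 mm to the right.

Call:
{"name": "send_rows", "arguments": {
  "increments": [
    {"dx":-0.9,"dy":0,"dz":0,"wx":0,"wy":0,"wz":0,"hand":1},
    {"dx":-0.9,"dy":0,"dz":0,"wx":0,"wy":0,"wz":0,"hand":1},
    {"dx":-0.9,"dy":0,"dz":0,"wx":0,"wy":0,"wz":0,"hand":1},
    {"dx":-0.9,"dy":0,"dz":0,"wx":0,"wy":0,"wz":0,"hand":1},
    {"dx":-0.9,"dy":0,"dz":0,"wx":0,"wy":0,"wz":0,"hand":1},
    {"dx":-0.9,"dy":0,"dz":0,"wx":0,"wy":0,"wz":0,"hand":1},
    {"dx":0,"dy":0,"dz":0,"wx":0,"wy":0,"wz":0,"hand":1},
    {"dx":0,"dy":0,"dz":0,"wx":0,"wy":0,"wz":0,"hand":1}
  ]
}}

```text
time_s: 4.5
eef_pos: [570.8, 3.3, 227.6]
ee_rot: [-0.0, 0.708, 0.706, 0.0]
ft_force: [-0.8, -0.3, 0.4]
finger_gap: 88.0
```

```bash
python3 look.py wrist w3
```

```text
4.55 [570.79   3.56 227.59] [-1.000e-04  7.078e-01  7.064e-01  1.000e-04] [-0.202  0.172  1.618  0.     1.352 -1.771] 88.01296881828908 [-0.43 -0.37  0.78]
[[ 4.00000e-03  9.47000e-01  3.22000e-01  4.86618e+02]
 [ 1.00000e+00 -4.00000e-03 -1.00000e-03  2.85800e+00]
 [-0.00000e+00  3.22000e-01 -9.47000e-01  3.85008e+02]
 [ 0.00000e+00  0.00000e+00  0.00000e+00  1.00000e+00]]
```

View pics/w3.png

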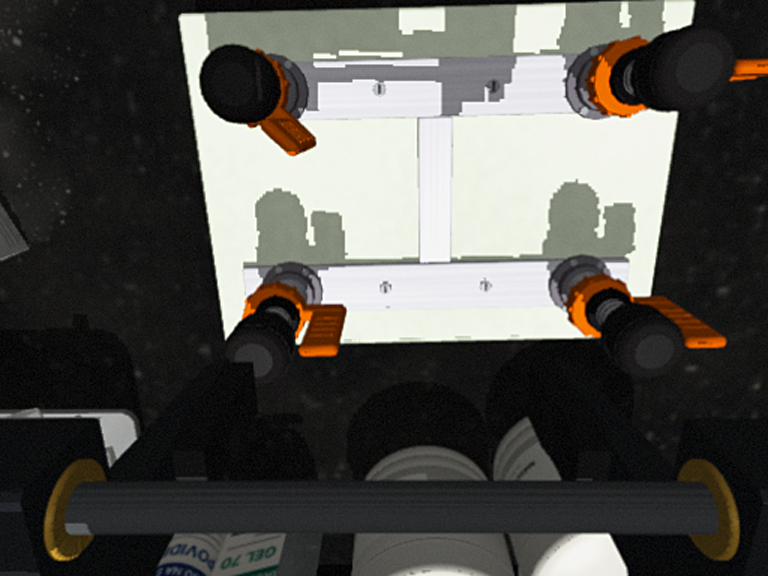

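```bash
python3 - <<'E'
import pickle,cv2,numpy as np
def crop(n,boxes,out):
    s=pickle.load(open(n+".pkl","rb"));im=s["image"][:,:,::-1]
    t=[]
    for (x,y) in boxes:
        x0=max(0,x-32);y0=max(0,y-32); c=im[y0:y0+64,x0:x0+64].astype(float)
        c=255*(np.clip(c/110,0,1))**0.5
        t.append(cv2.resize(c.astype(np.uint8),(384,384),interpolation=cv2.INTER_CUBIC)); print(n,out,x0,y0)
    cv2.imwrite(out,np.vstack([np.hstack(t[:2]),np.hstack(t[2:])])[:, :] if False else cv2.resize(np.vstack([np.hstack(t[:2]),np.hstack(t[2:])]),(600,600)))
crop("w3",[(160,55),(460,48),(172,238),(430,226)],"pics/c3.png")
crop("w2",[(32,55),(290,48),(32,236),(290,232)],"pics/c2.png")
E
```

```text
w3 pics/c3.png 128 23
w3 pics/c3.png 428 16
w3 pics/c3.png 140 206
w3 pics/c3.png 398 194
w2 pics/c2.png 0 23
w2 pics/c2.png 258 16
w2 pics/c2.png 0 204
w2 pics/c2.png 258 200
```

View pics/c3.png

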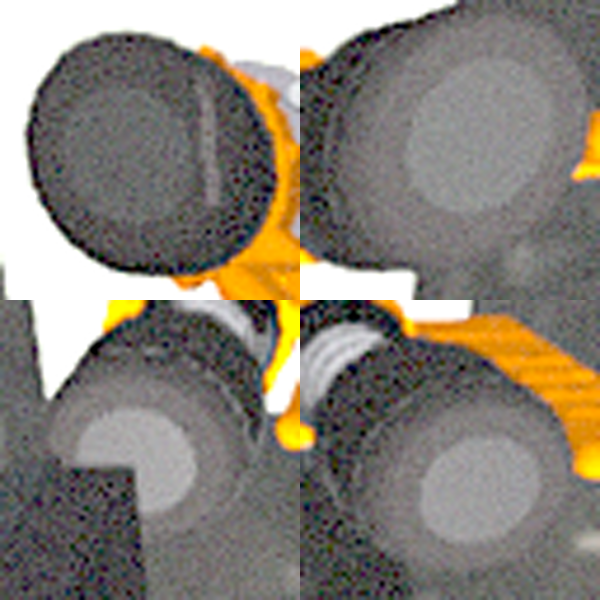

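View pics/c2.png

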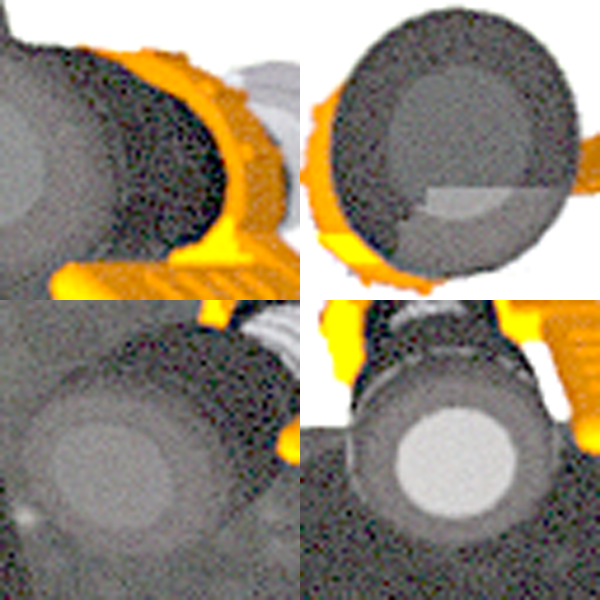

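```bash
python3 - <<'E'
from h import *
import pickle
w2,w3=[pickle.load(open(n+".pkl","rb")) for n in("w2","w3")]
P=lambda x0,y0,a,b:(x0+(a+.5)/4.6875-.5,y0+(b+.5)/4.6875-.5)
L3={"nl":P(428,16,180,134),"fr":P(140,206,137,160),"fl":P(398,194,180,190)}
L2={"nl":P(258,16,159,141),"fr":P(0,204,113,176),"fl":P(258,200,157,162)}
for k in L3: print(k,*[np.round(q,2) for q in tri([ray(w2,*L2[k]),ray(w3,*L3[k])])])
l=P(128,23,128,153)
print("loose z133",onz(w3,*l,133))
# rectangle consistency: for h, place feet on z=h
for h in range(144,164,3):
    q={k:(onz(w2,*L2[k],h)[:2]+onz(w3,*L3[k],h)[:2])/2 for k in L3}
    print(h,{k:v.round(1) for k,v in q.items()},"y-span far",np.linalg.norm(q["fl"]-q["fr"]),"x-span left",np.linalg.norm(q["fl"]-q["nl"]))
E
```

```text
nl [469.36 130.36 154.1 ] [0.03 0.03]
fr [603.53 -66.69 154.52] [0.05 0.05]
fl [599.52 133.2  154.07] [0.15 0.15]
loose z133 [473.56581048 -69.80530491 133.        ]
144 {'nl': array([468.6, 133.6]), 'fr': array([608.9, -72.3]), 'fl': array([604.4, 136.5])} y-span far 208.9218252750493 x-span left 135.8799508052864
147 {'nl': array([468.8, 132.6]), 'fr': array([607.3, -70.7]), 'fl': array([603. , 135.5])} y-span far 206.3207223168341 x-span left 134.18822887069425
150 {'nl': array([469. , 131.7]), 'fr': array([605.8, -69.1]), 'fl': array([601.5, 134.6])} y-span far 203.71961935861887 x-span left 132.49650693610215
153 {'nl': array([469.3, 130.7]), 'fr': array([604.3, -67.5]), 'fl': array([600. , 133.6])} y-span far 201.11851640040368 x-span left 130.80478500151017
156 {'nl': array([469.5, 129.8]), 'fr': array([602.8, -65.9]), 'fl': array([598.6, 132.6])} y-span far 198.51741344218848 x-span left 129.11306306691796
159 {'nl': array([469.7, 128.8]), 'fr': array([601.3, -64.3]), 'fl': array([597.1, 131.6])} y-span far 195.91631048397323 x-span left 127.42134113232599
162 {'nl': array([469.9, 127.8]), 'fr': array([599.7, -62.7]), 'fl': array([595.6, 130.6])} y-span far 193.315207525758 x-span left 125.72961919773374
```

Call:
{"name": "send_rows", "arguments": {
  "increments": [
    {"dx":0,"dy":0,"dz":0,"wx":0,"wy":0,"wz":0.0583,"hand":1},
    {"dx":0,"dy":0,"dz":0,"wx":0,"wy":0,"wz":0.0583,"hand":1},
    {"dx":0,"dy":0,"dz":0,"wx":0,"wy":0,"wz":0.0583,"hand":1},
    {"dx":0,"dy":0,"dz":0,"wx":0,"wy":0,"wz":0.0583,"hand":1},
    {"dx":0,"dy":0,"dz":0,"wx":0,"wy":0,"wz":0.0583,"hand":1},
    {"dx":0,"dy":0,"dz":0,"wx":0,"wy":0,"wz":0.0583,"hand":1},
    {"dx":0,"dy":0,"dz":0,"wx":0,"wy":0,"wz":0.0583,"hand":1},
    {"dx":0,"dy":0,"dz":0,"wx":0,"wy":0,"wz":0.0583,"hand":1},
    {"dx":0,"dy":0,"dz":0,"wx":0,"wy":0,"wz":0.0583,"hand":1},
    {"dx":0,"dy":0,"dz":0,"wx":0,"wy":0,"wz":0.0583,"hand":1}
  ]
}}

```text
time_s: 5.8
eef_pos: [570.8, 4.0, 227.6]
ee_rot: [-0.0, 0.991, -0.134, -0.0]
ft_force: [-0.3, 0.6, -0.6]
finger_gap: 88.4
```

```bash
cat > plan.py <<'E'
import sys,numpy as np
from rig import manip
from scipy.spatial.transform import Rotation as R
t=np.array(list(map(float,sys.argv[1:4])))
st=manip.state();q=st["ee_rot"];r=R.from_quat([q[1],q[2],q[3],q[0]])
M=r.as_matrix();print("pos",st["eef_pos"].round(2),"xangle",np.degrees(np.arctan2(M[1,0],M[0,0])).round(2),"tool units",(M.T@(t-st["eef_pos"])/20).round(3),"down",M[:,2].round(4),"gap",st["finger_gap"],"F",st["ft_force"].round(2),st["ft_torque"].round(2),st["time_s"])
E
python3 plan.py 473.4 -69.6 180
```

```text
pos [570.79   4.02 227.57] xangle -15.35 tool units [-3.721  4.839  2.378] down [-1.e-04  2.e-04 -1.e+00] gap 88.37081202902564 F [-0.35  0.6  -0.61] [-0.05  0.06 -0.01] 5.8
```

Call:
{"name": "send_rows", "arguments": {
  "increments": [
    {"dx":-0.62,"dy":0.807,"dz":0.3,"wx":0,"wy":0,"wz":0,"hand":1},
    {"dx":-0.62,"dy":0.807,"dz":0.3,"wx":0,"wy":0,"wz":0,"hand":1},
    {"dx":-0.62,"dy":0.807,"dz":0.3,"wx":0,"wy":0,"wz":0,"hand":1},
    {"dx":-0.62,"dy":0.807,"dz":0.3,"wx":0,"wy":0,"wz":0,"hand":1},
    {"dx":-0.62,"dy":0.807,"dz":0.3,"wx":0,"wy":0,"wz":0,"hand":1},
    {"dx":-0.62,"dy":0.807,"dz":0.3,"wx":0,"wy":0,"wz":0,"hand":1},
    {"dx":0,"dy":0,"dz":0,"wx":0,"wy":0,"wz":0,"hand":1},
    {"dx":0,"dy":0,"dz":0,"wx":0,"wy":0,"wz":0,"hand":1}
  ]
}}

```text
time_s: 6.8
eef_pos: [474.5, -70.5, 192.1]
ee_rot: [-0.0, 0.991, -0.131, 0.001]
ft_force: [0.0, 0.2, -0.5]
finger_gap: 88.5
```

```bash
python3 look.py wrist w4; python3 plan.py 473.4 -69.6 115
```

```text
6.85 [474.61 -70.57 192.11] [ 0.000e+00  9.914e-01 -1.309e-01  5.000e-04] [-0.396  0.     1.877  0.     1.263 -0.133] 87.94025923142445 [-0.12  0.37  0.6 ]
[[ 9.65000e-01 -2.48000e-01 -8.20000e-02  4.95810e+02]
 [-2.61000e-01 -9.14000e-01 -3.11000e-01  9.86300e+00]
 [ 2.00000e-03  3.21000e-01 -9.47000e-01  3.49529e+02]
 [ 0.00000e+00  0.00000e+00  0.00000e+00  1.00000e+00]]
pos [474.61 -70.57 192.11] xangle -15.04 tool units [-0.075 -0.03   3.855] down [ 1.1e-03 -1.0e-04 -1.0e+00] gap 87.94025923142445 F [-0.12  0.37  0.6 ] [-0.01  0.09 -0.02] 6.85
```

View pics/w4.png

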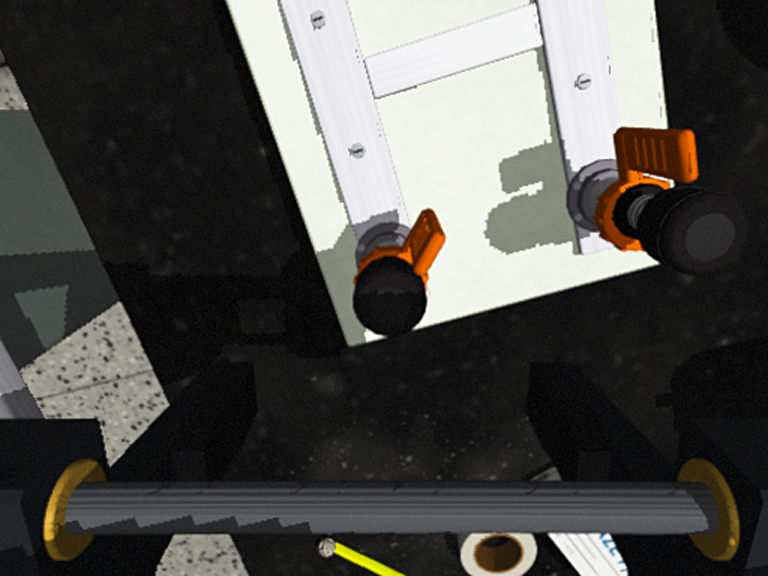

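```bash
python3 - <<'E'
from h import *
import pickle
w=pickle.load(open("w4.pkl","rb"));im=w["image"][170:234,228:292,::-1].astype(float)
c=255*np.clip(im/90,0,1)**.5
cv2.imwrite("pics/c4.png",cv2.resize(c.astype(np.uint8),(600,600),interpolation=cv2.INTER_CUBIC))
print(onz(w,390/1.5,295/1.5,133))
E
```

```text
[475.5104582  -65.02453037 133.        ]
```

View pics/c4.png

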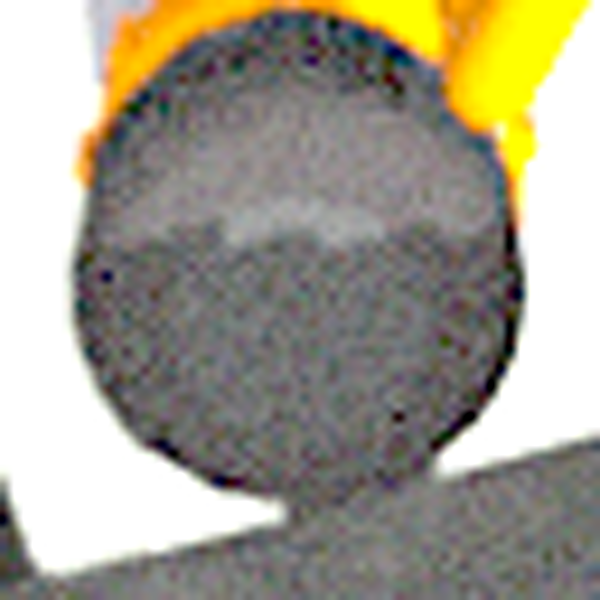

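```bash
python3 - <<'E'
from h import *
import pickle
w=pickle.load(open("w4.pkl","rb"))
for v in(200.5,202.5,204.5):print(onz(w,260,v,133))
print(proj(w,[473.4,-69.6,133]))
E
```

```text
[474.78737094 -67.69335036 133.        ]
[474.40789483 -69.09394967 133.        ]
[474.02689079 -70.50019034 133.        ]
(np.float64(258.7661927626496), np.float64(203.53340498710918))
```

Call:
{"name": "send_rows", "arguments": {
  "increments": [
    {"dx":-0.04,"dy":-0.04,"dz":0.8,"wx":0,"wy":0,"wz":0,"hand":1},
    {"dx":0,"dy":0,"dz":0.8,"wx":0,"wy":0,"wz":0,"hand":1},
    {"dx":0,"dy":0,"dz":0.8,"wx":0,"wy":0,"wz":0,"hand":1},
    {"dx":0,"dy":0,"dz":0.8,"wx":0,"wy":0,"wz":0,"hand":1},
    {"dx":0,"dy":0,"dz":0.6,"wx":0,"wy":0,"wz":0,"hand":1},
    {"dx":0,"dy":0,"dz":0,"wx":0,"wy":0,"wz":0,"hand":1},
    {"dx":0,"dy":0,"dz":0,"wx":0,"wy":0,"wz":0,"hand":1}
  ]
}}

```text
time_s: 7.72
eef_pos: [473.6, -70.2, 116.0]
ee_rot: [0.0, 0.991, -0.131, 0.0]
ft_force: [-0.7, -0.1, 0.3]
finger_gap: 88.4
```

```bash
python3 look.py wrist w5; python3 plan.py 474 -69.6 115
```

```text
7.775 [473.72 -70.29 116.2 ] [ 2.000e-04  9.914e-01 -1.312e-01  6.000e-04] [-0.396  0.102  1.941 -0.     1.097 -0.133] 88.26734458304634 [ 0.35 -0.11  0.54]
[[ 9.65000e-01 -2.48000e-01 -8.30000e-02  4.94988e+02]
 [-2.61000e-01 -9.14000e-01 -3.11000e-01  1.02280e+01]
 [ 2.00000e-03  3.22000e-01 -9.47000e-01  2.73390e+02]
 [ 0.00000e+00  0.00000e+00  0.00000e+00  1.00000e+00]]
pos [473.72 -70.29 116.2 ] xangle -15.08 tool units [ 0.005 -0.037  0.06 ] down [ 1.e-03 -5.e-04 -1.e+00] gap 88.26734458304634 F [ 0.35 -0.11  0.54] [-0.04  0.11  0.07] 7.775
```

View pics/w5.png

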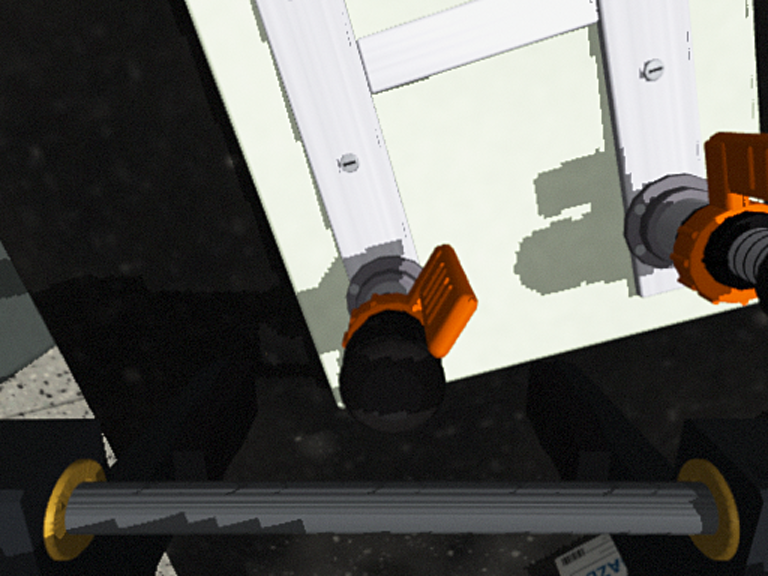

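Call:
{"name": "send_rows", "arguments": {
  "increments": [
    {"dx":0,"dy":0,"dz":0,"wx":0,"wy":0,"wz":0,"hand":-1},
    {"dx":0,"dy":0,"dz":0,"wx":0,"wy":0,"wz":0,"hand":-1},
    {"dx":0,"dy":0,"dz":0,"wx":0,"wy":0,"wz":0,"hand":-1},
    {"dx":0,"dy":0,"dz":0,"wx":0,"wy":0,"wz":0,"hand":-1},
    {"dx":0,"dy":0,"dz":0,"wx":0,"wy":0,"wz":0,"hand":-1},
    {"dx":0,"dy":0,"dz":0,"wx":0,"wy":0,"wz":0,"hand":-1},
    {"dx":0,"dy":0,"dz":0,"wx":0,"wy":0,"wz":0,"hand":-1},
    {"dx":0,"dy":0,"dz":0,"wx":0,"wy":0,"wz":0,"hand":-1}
  ],
  "newtons": 30
}}

```text
time_s: 8.78
eef_pos: [473.4, -70.1, 115.7]
ee_rot: [0.0, 0.991, -0.131, 0.0]
ft_force: [1.6, 0.5, -1.1]
finger_gap: 31.7
```

```bash
python3 plan.py 474 -69.6 137.3
```

```text
pos [473.41 -70.12 115.66] xangle -15.08 tool units [ 0.022 -0.033 -1.082] down [ 4.e-04 -1.e-04 -1.e+00] gap 31.68538545262782 F [ 1.6   0.49 -1.11] [-0.14 -0.2   0.02] 8.775
```

Call:
{"name": "send_rows", "arguments": {
  "increments": [
    {"dx":0,"dy":0,"dz":-0.25,"wx":0,"wy":0,"wz":0,"hand":-1},
    {"dx":0,"dy":0,"dz":-0.25,"wx":0,"wy":0,"wz":0,"hand":-1},
    {"dx":0,"dy":0,"dz":-0.25,"wx":0,"wy":0,"wz":0,"hand":-1},
    {"dx":0,"dy":0,"dz":-0.31,"wx":0,"wy":0,"wz":0,"hand":-1},
    {"dx":0,"dy":0,"dz":0,"wx":0,"wy":0,"wz":0,"hand":-1},
    {"dx":0,"dy":0,"dz":0,"wx":0,"wy":0,"wz":0,"hand":-1}
  ]
}}

```text
time_s: 9.52
eef_pos: [473.3, -70.1, 136.9]
ee_rot: [0.0, 0.991, -0.131, 0.0]
ft_force: [3.0, -0.8, -0.5]
finger_gap: 31.8
```

```bash
python3 look.py wrist w6;python3 look.py side s6; python3 plan.py 474 -69.6 137.3; python3 - <<'E'
import cv2,pickle
d=pickle.load(open("s6.pkl","rb"))
b=d["image"][120:245,160:310,::-1]
cv2.imwrite("pics/s6z.png",cv2.resize(b,None,fx=4.8,fy=4.8,interpolation=cv2.INTER_CUBIC))
E
```

```text
9.575 [473.31 -70.1  136.8 ] [ 0.000e+00  9.914e-01 -1.312e-01  2.000e-04] [-0.396  0.071  1.928  0.     1.143 -0.133] 31.741359524647102 [ 1.9  -0.73 -1.28]
[[ 9.65000e-01 -2.48000e-01 -8.30000e-02  4.94754e+02]
 [-2.61000e-01 -9.14000e-01 -3.11000e-01  1.03530e+01]
 [ 1.00000e-03  3.22000e-01 -9.47000e-01  2.94298e+02]
 [ 0.00000e+00  0.00000e+00  0.00000e+00  1.00000e+00]]
9.625 [473.28 -70.06 136.74] [ 0.000e+00  9.914e-01 -1.312e-01  1.000e-04] [-0.396  0.071  1.928  0.     1.143 -0.133] 31.431338044033424 [ 1.94 -0.35 -1.23]
[[ 8.21000e-01 -3.78000e-01  4.27000e-01  1.42694e+02]
 [-5.70000e-01 -5.54000e-01  6.07000e-01 -6.01324e+02]
 [ 7.00000e-03 -7.42000e-01 -6.70000e-01  7.22151e+02]
 [ 0.00000e+00  0.00000e+00  0.00000e+00  1.00000e+00]]
pos [473.28 -70.06 136.74] xangle -15.08 tool units [ 0.029 -0.032 -0.028] down [ 2.e-04 -1.e-04 -1.e+00] gap 31.431338044033424 F [ 1.94 -0.35 -1.23] [-0.18 -0.38  0.04] 9.625
```

View pics/w6.png

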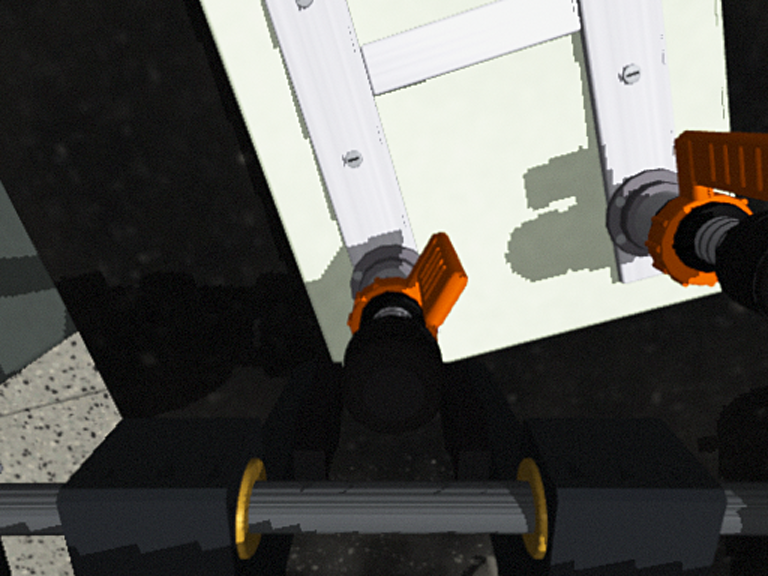

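View pics/s6z.png

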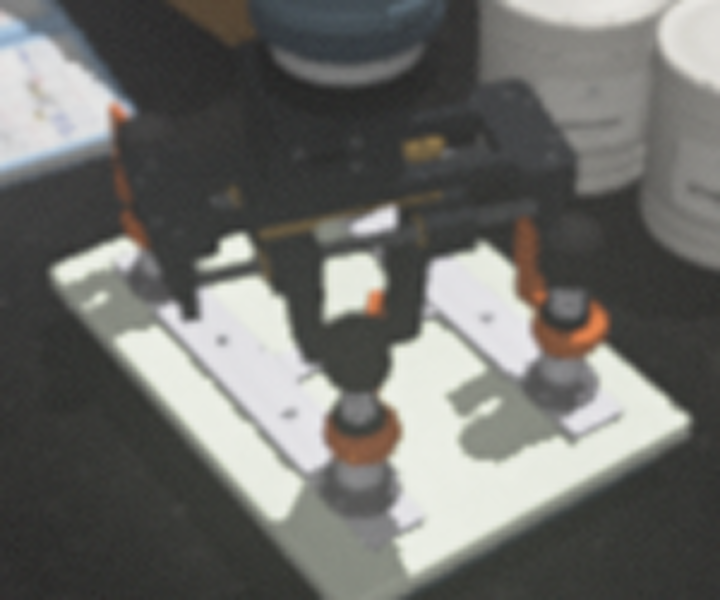

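```bash
python3 - <<'E'
from h import *
import pickle
w=pickle.load(open("w6.pkl","rb"))
def z(im,g,f): 
    c=255*np.clip(im[:,:,::-1].astype(float)/g,0,1)**.5
    return cv2.resize(c.astype(np.uint8),None,fx=f,fy=f,interpolation=cv2.INTER_CUBIC)
a=z(w["image"][190:290,215:310],70,6);b=z(w["image"][125:215,412:512],90,6)
cv2.imwrite("pics/c6a.png",a);cv2.imwrite("pics/c6b.png",b)
for h in (150,152,154,156): print(h,proj(w,[473.4,-69.6,h]))
E
```

```text
150 (np.float64(260.8805366227891), np.float64(257.4866572090475))
152 (np.float64(260.8881688153276), np.float64(259.62677253788115))
154 (np.float64(260.8959832177546), np.float64(261.8179944194352))
156 (np.float64(260.90398646633383), np.float64(264.06218469938835))
```

View pics/c6a.png

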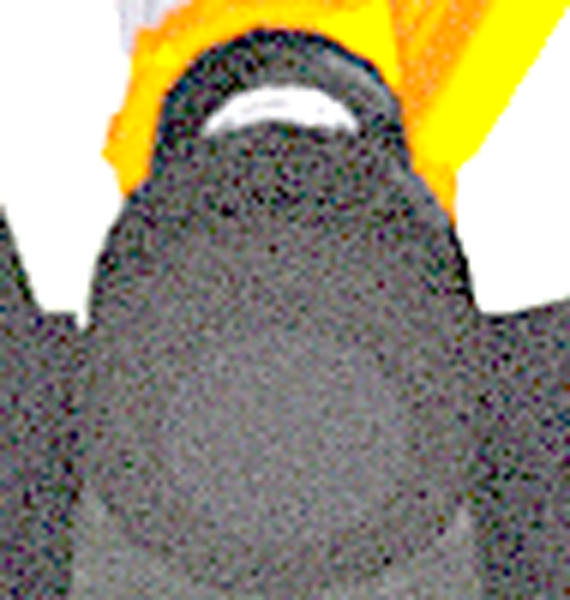

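View pics/c6b.png

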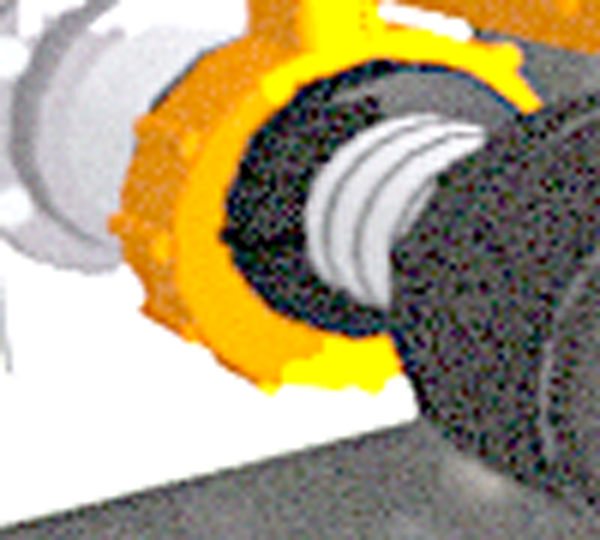

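```bash
python3 - <<'E'
from h import *
import pickle
w2,w3,w4=[pickle.load(open(n+".pkl","rb")) for n in("w2","w3","w4")]
for a,b in [((204,89),(379,88)),((317,87),(493,86)),((231,289),(386,287)),((331,286),(486,286))]:
    f=lambda p:((p[0]+.5)/1.5-.5,(p[1]+.5)/1.5-.5)
    print(tri([ray(w2,*f(a)),ray(w3,*f(b))])[0].round(1))
o,r=ray(w3,128+128/4.69,23+153/4.69)
P=lambda h:o+r*(h-o[2])/r[2]
for h in (131,133,135):print(h,P(h).round(2))
# rectangle-predicted axis vs ray -> z
E
```

```text
[472.1  -4.7  45.7]
[471.3  65.4  47.7]
[601.7  -1.3  48.4]
[600.6  68.4  48.2]
131 [473.7  -70.15 131.  ]
133 [473.8  -69.57 133.  ]
135 [473.91 -69.   135.  ]
```

Call:
{"name": "send_rows", "arguments": {
  "increments": [
    {"dx":0,"dy":0,"dz":0,"wx":0,"wy":0,"wz":-0.04,"hand":-1},
    {"dx":0,"dy":0,"dz":0,"wx":0,"wy":0,"wz":-0.04,"hand":-1},
    {"dx":0,"dy":0,"dz":0,"wx":0,"wy":0,"wz":-0.04,"hand":-1},
    {"dx":0,"dy":0,"dz":0,"wx":0,"wy":0,"wz":-0.04,"hand":-1},
    {"dx":0,"dy":0,"dz":0,"wx":0,"wy":0,"wz":-0.04,"hand":-1},
    {"dx":0,"dy":0,"dz":0,"wx":0,"wy":0,"wz":0,"hand":-1}
  ]
}}

```text
time_s: 10.38
eef_pos: [473.7, -70.0, 136.9]
ee_rot: [0.0, 0.983, 0.181, 0.0]
ft_force: [3.6, 0.3, -1.8]
finger_gap: 31.7
```

```bash
python3 look.py wrist w7; python3 plan.py 474 -69.6 137.3
```

```text
10.425 [473.66 -70.04 136.89] [1.000e-04 9.836e-01 1.803e-01 5.000e-04] [-0.396  0.071  1.927  0.     1.143 -0.758] 31.207610278767156 [ 4.65  0.01 -1.32]
[[ 9.35000e-01  3.36000e-01  1.16000e-01  4.43345e+02]
 [ 3.55000e-01 -8.85000e-01 -3.01000e-01  7.76600e+00]
 [ 1.00000e-03  3.22000e-01 -9.47000e-01  2.94259e+02]
 [ 0.00000e+00  0.00000e+00  0.00000e+00  1.00000e+00]]
pos [473.66 -70.04 136.89] xangle 20.77 tool units [ 0.024 -0.014 -0.021] down [ 0.001  0.    -1.   ] gap 31.207610278767156 F [ 4.65  0.01 -1.32] [ 0.03 -0.74  0.04] 10.425
```

View pics/w7.png

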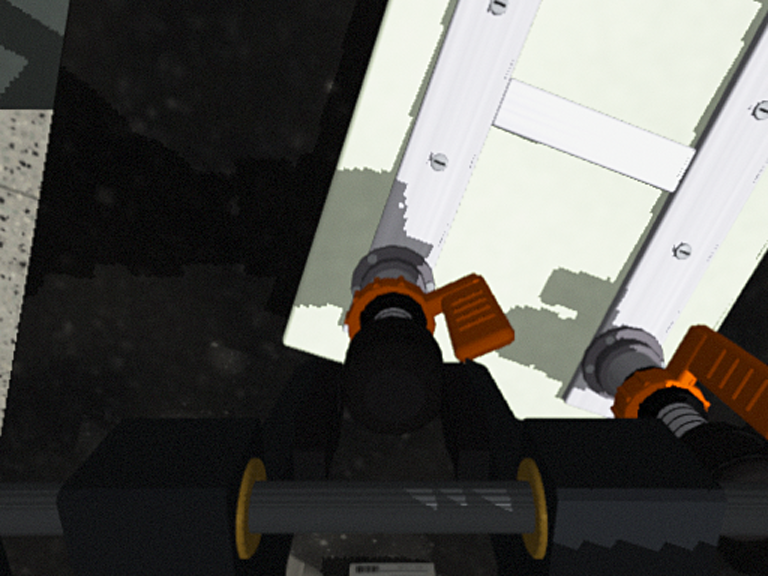

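Call:
{"name": "send_rows", "arguments": {
  "increments": [
    {"dx":0,"dy":0,"dz":0,"wx":0,"wy":0,"wz":-0.03,"hand":-1},
    {"dx":0,"dy":0,"dz":0,"wx":0,"wy":0,"wz":-0.03,"hand":-1},
    {"dx":0,"dy":0,"dz":0,"wx":0,"wy":0,"wz":-0.03,"hand":-1},
    {"dx":0,"dy":0,"dz":0,"wx":0,"wy":0,"wz":0,"hand":-1}
  ]
}}

```text
time_s: 10.92
eef_pos: [473.7, -69.9, 136.9]
ee_rot: [0.0, 0.948, 0.317, 0.001]
ft_force: [4.6, 0.5, -1.3]
finger_gap: 31.5
```

```bash
python3 look.py wrist w8; python3 plan.py 474 -69.6 137.3
python3 - <<'E'
from h import *
import pickle
w=pickle.load(open("w8.pkl","rb"))
c=255*np.clip(w["image"][150:384,200:512,::-1].astype(float)/90,0,1)**.5
cv2.imwrite("pics/c8.png",cv2.resize(c.astype(np.uint8),None,fx=2.5,fy=2.5,interpolation=cv2.INTER_CUBIC))
E
```

```text
10.975 [473.72 -69.95 136.96] [1.000e-04 9.485e-01 3.168e-01 6.000e-04] [-3.960e-01  7.100e-02  1.927e+00  1.000e-03  1.143e+00 -1.041e+00] 31.935361561951854 [ 5.06  0.63 -1.05]
[[ 7.99000e-01  5.68000e-01  1.95000e-01  4.22772e+02]
 [ 6.01000e-01 -7.57000e-01 -2.57000e-01 -3.54400e+00]
 [ 1.00000e-03  3.23000e-01 -9.47000e-01  2.94342e+02]
 [ 0.00000e+00  0.00000e+00  0.00000e+00  1.00000e+00]]
pos [473.72 -69.95 136.96] xangle 36.94 tool units [ 0.022 -0.006 -0.017] down [ 1.2e-03  2.0e-04 -1.0e+00] gap 31.935361561951854 F [ 5.06  0.63 -1.05] [ 0.14 -0.88 -0.03] 10.975
```

View pics/w8.png

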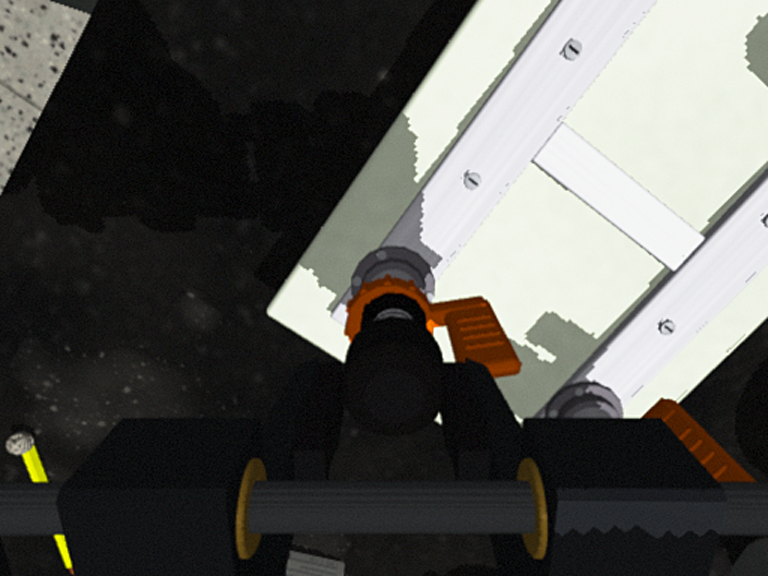

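View pics/c8.png

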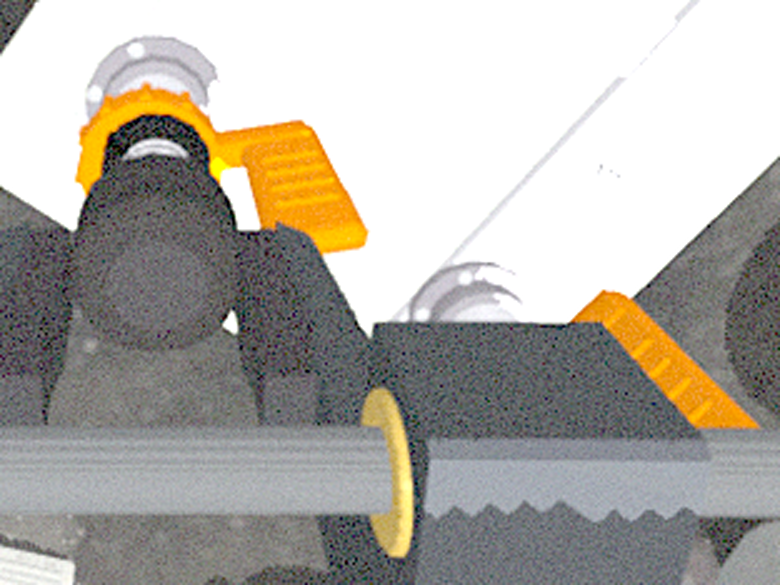

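```bash
python3 - <<'E'
from h import *
import pickle
w=pickle.load(open("w7.pkl","rb"));I=w["image"]
def z(r0,r1,c0,c1,f):
    return cv2.resize(I[r0:r1,c0:c1,::-1],(400,400) ,interpolation=cv2.INTER_CUBIC)
cv2.imwrite("pics/c7.png",np.hstack([z(195,235,242,282,10),z(255,295,430,470,10)]))
for n,(x,y) in dict(L=(473.6,-69.8),F=(603.5,-66.7)).items():
    c=w["T"][:2,3]-[x,y]; c=c/np.linalg.norm(c)
    for h in (100,102,103,104,105,106,107,108,109,110,112): print(n,h,np.round(proj(w,[x+9*c[0],y+9*c[1],h]),1))
E
```

```text
L 100 [261.3 203.5]
L 102 [261.3 204.7]
L 103 [261.3 205.3]
L 104 [261.4 205.9]
L 105 [261.4 206.5]
L 106 [261.4 207.1]
L 107 [261.4 207.7]
L 108 [261.4 208.3]
L 109 [261.4 209. ]
L 110 [261.4 209.6]
L 112 [261.4 210.9]
F 100 [439.8 269.1]
F 102 [441.4 270.8]
F 103 [442.2 271.6]
F 104 [442.9 272.5]
F 105 [443.8 273.3]
F 106 [444.6 274.2]
F 107 [445.4 275.1]
F 108 [446.2 276. ]
F 109 [447.  276.9]
F 110 [447.9 277.8]
F 112 [449.6 279.6]
```

View pics/c7.png

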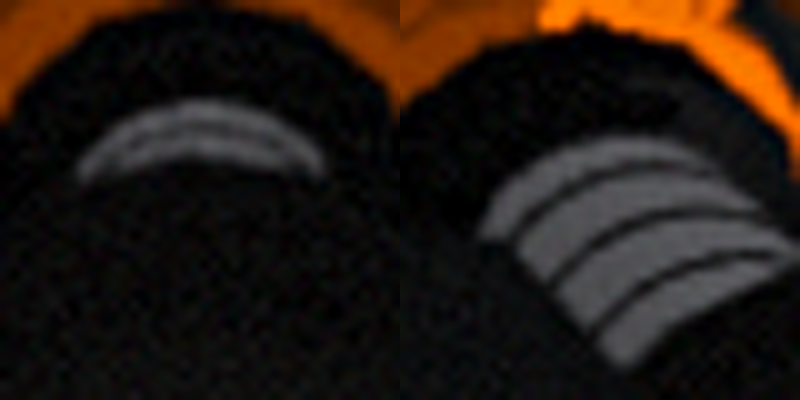

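```bash
cat > prof.py <<'E'
from h import *
import pickle,sys
def prof(w,x,y,azs,zs):
    g=cv2.cvtColor(w["image"],cv2.COLOR_RGB2GRAY).astype(np.float32)
    c=w["T"][:2,3]-[x,y]; a0=np.arctan2(c[1],c[0]); out=[]
    for da in azs:
        p=np.array([proj(w,[x+9*np.cos(a0+da),y+9*np.sin(a0+da),h]) for h in zs],np.float32)
        out.append(cv2.remap(g,p[:,:1],p[:,1:],cv2.INTER_CUBIC)[:,0])
    return np.array(out)
if __name__=="__main__":
    np.set_printoptions(linewidth=250)
    zs=np.arange(98,128,.5)
    w=pickle.load(open("w7.pkl","rb"))
    A=prof(w,473.6,-69.8,[-.3,-.15,0,.15,.3],zs); B=prof(w,603.5,-66.7,[-.6,-.3,0,.3],zs)
    w=pickle.load(open("w6.pkl","rb")); C=prof(w,473.6,-69.8,[-.3,0,.3],zs); D=prof(w,603.5,-66.7,[-.3,0,.3],zs)
    for i,h in enumerate(zs): print(h,A[:,i].round().astype(int),B[:,i].round().astype(int),C[:,i].round().astype(int),D[:,i].round().astype(int))
E
python3 prof.py
```

```text
98.0 [2 6 1 7 0] [ 6 12  5  4] [ 7 16  7] [2 9 9]
98.5 [3 5 1 8 0] [10 12  5  5] [ 7 14  8] [3 8 8]
99.0 [4 4 2 9 0] [10  7  3  5] [ 8 11  8] [ 6 10  7]
99.5 [8 3 3 7 2] [7 5 1 3] [9 9 5] [ 4 12  4]
100.0 [13  3  1  6  6] [7 3 4 6] [13 11  6] [ 3 11  3]
100.5 [18  8  3  9  7] [5 1 2 6] [28 14 14] [6 6 3]
101.0 [23 20 16 15 10] [4 2 0 3] [52 20 26] [10  0  0]
101.5 [33 33 34 24 20] [ 8  2 -1  1] [74 31 41] [ 8  1 -3]
102.0 [46 49 54 34 36] [9 5 0 6] [99 45 55] [ 7  5 -1]
102.5 [61 65 72 48 50] [25 25 14 23] [118  58  69] [23 23 17]
103.0 [73 78 85 58 66] [54 56 39 51] [128  69  76] [48 47 45]
103.5 [81 85 89 67 80] [79 82 64 70] [130  73  80] [71 67 62]
104.0 [80 87 88 73 87] [95 94 79 78] [125  70  78] [80 71 66]
104.5 [76 81 82 74 89] [93 90 80 81] [108  64  71] [82 73 68]
105.0 [70 68 71 70 87] [82 79 80 79] [91 59 63] [75 68 62]
105.5 [63 56 59 65 78] [61 59 72 62] [79 55 58] [58 51 48]
106.0 [57 51 52 60 68] [42 37 49 38] [80 52 57] [40 34 34]
106.5 [55 50 54 56 62] [40 31 39 36] [89 54 58] [33 32 32]
107.0 [59 53 60 54 64] [52 53 57 58] [99 63 60] [47 46 43]
107.5 [67 60 67 59 6
[... 1624 characters left out ...]
  9 14] [11  9  6  6] [6 4 5] [ 9 10  0]
122.0 [ 5  9  4  9 11] [11 13 10  9] [6 3 5] [6 5 0]
122.5 [ 7 11  4  9  8] [ 8 10 14 10] [7 3 5] [5 4 3]
123.0 [ 9 13  6  8  8] [7 6 9 6] [8 4 7] [8 7 2]
123.5 [ 9 14  8  8 11] [ 4  6 10  1] [9 4 8] [11  9  1]
124.0 [ 9 14 10  8 13] [5 1 4 5] [10  5  9] [ 6 10  6]
124.5 [ 7 13 11  9 12] [7 1 8 8] [10  7 10] [ 6 11 11]
125.0 [ 5 11 12  9 10] [6 3 6 9] [10 11 10] [10 11  8]
125.5 [ 4  7 10  9  9] [7 4 5 8] [ 9 13  9] [10  8 10]
126.0 [ 6  3  7 10  8] [6 8 6 7] [ 9 10  9] [8 1 5]
126.5 [ 8  3  7 11  8] [ 6 12  6 10] [ 9  4 10] [11  0  4]
127.0 [10  6 10 12  7] [ 6 11 11 13] [10  0 12] [11  6 11]
127.5 [10  9 14 12  7] [ 7 10 12 10] [10  2 11] [10  6 11]
```

Call:
{"name": "send_rows", "arguments": {
  "increments": [
    {"dx":0,"dy":0,"dz":0.04,"wx":0,"wy":0,"wz":0,"hand":-1},
    {"dx":0,"dy":0,"dz":0,"wx":0,"wy":0,"wz":0,"hand":-1},
    {"dx":0,"dy":0,"dz":0,"wx":0,"wy":0,"wz":0,"hand":-1}
  ]
}}

```text
time_s: 11.35
eef_pos: [473.7, -69.9, 136.1]
ee_rot: [0.0, 0.948, 0.317, 0.001]
ft_force: [4.8, 2.0, -2.0]
finger_gap: 31.4
```

```bash
python3 look.py wrist w9; python3 plan.py 474 -69.6 137.3; python3 - <<'E'
from prof import *
zs=np.arange(100,113,.5)
P=[]
for n in("w7","w8","w9"):
    w=pickle.load(open(n+".pkl","rb")); P.append(prof(w,473.6,-69.8,np.linspace(-.4,.4,9),zs).mean(0))
for i,h in enumerate(zs): print(h,*[p[i].round(1) for p in P])
E
```

```text
11.4 [473.68 -69.95 136.11] [1.000e-04 9.484e-01 3.171e-01 5.000e-04] [-3.960e-01  7.200e-02  1.928e+00  1.000e-03  1.141e+00 -1.041e+00] 31.539343928210382 [ 5.29  0.17 -1.19]
[[ 8.00000e-01  5.68000e-01  1.95000e-01  4.22744e+02]
 [ 6.01000e-01 -7.57000e-01 -2.57000e-01 -3.54700e+00]
 [ 1.00000e-03  3.23000e-01 -9.47000e-01  2.93505e+02]
 [ 0.00000e+00  0.00000e+00  0.00000e+00  1.00000e+00]]
pos [473.68 -69.95 136.11] xangle 36.98 tool units [ 0.023 -0.005 -0.059] down [ 1.1e-03  2.0e-04 -1.0e+00] gap 31.539343928210382 F [ 5.29  0.17 -1.19] [ 0.16 -0.97 -0.02] 11.4
100.0 3.6 2.5 2.1
100.5 7.5 4.6 3.1
101.0 16.6 8.8 8.8
101.5 29.2 16.6 21.0
102.0 44.1 29.1 35.4
102.5 59.8 44.6 51.4
103.0 72.7 59.0 65.4
103.5 80.7 71.4 73.3
104.0 83.3 79.5 75.5
104.5 80.1 81.8 72.8
105.0 72.4 79.1 65.9
105.5 63.7 72.7 58.2
106.0 57.6 63.8 54.0
106.5 55.8 56.3 55.9
107.0 58.4 53.7 62.3
107.5 64.2 57.7 69.3
108.0 71.5 65.2 73.7
108.5 76.9 71.9 74.7
109.0 76.9 75.4 70.6
109.5 71.5 74.9 61.9
110.0 61.5 69.1 51.1
110.5 48.3 59.4 37.6
111.0 35.1 47.7 24.7
111.5 22.9 34.2 14.8
112.0 13.4 22.4 8.4
112.5 8.2 13.3 4.8
```

```bash
python3 - <<'E'
from prof import *
zs=np.arange(98,122,.1)
def meas(n,x,y):
    w=pickle.load(open(n+".pkl","rb"));o=[]
    for az in np.linspace(-.5,.5,7):
        p=prof(w,x,y,[az],zs)[0]; p=np.convolve(p,np.ones(3)/3,'same')
        pk=np.argmax(p>0.85*p[10:-10].max())
        # first local max then first local min
        i=pk
        while i<len(p)-2 and p[i+1]>=p[i]: i+=1
        j=i
        while j<len(p)-12 and not(p[j]<p[j-8]-1 and p[j]==p[max(0,j-12):j+12].min()): j+=1
        e=np.argmax(p>p[i]/2)
        k=j+8
        while k<len(p)-12 and not(p[k]<p[k-8]-1 and p[k]==p[max(0,k-12):k+12].min()): k+=1
        o.append((zs[e],zs[j]-zs[e],zs[k]-zs[j]))
    print(n,np.median(o,0).round(2),np.std(o,0).round(2))
for n in("w6","w7","w8","w9"): meas(n,473.6,-69.8)
print("set")
for n in("w4","w5","w6","w7","w2","w3"): meas(n,603.5,-66.7)
for n in("w2","w3"): meas(n,599.5,133.2)
meas("w3",469.4,130.4)
E
```

```text
w6 [101.4   4.9   6.9] [0.31 2.   2.38]
w7 [101.9   4.4   6.5] [0.27 0.22 0.99]
w8 [102.5   4.4   6.6] [0.21 0.3  0.57]
w9 [102.1   4.    6.8] [0.19 0.32 0.59]
set
w4 [103.1   3.7   4.9] [0.22 1.52 2.62]
w5 [103.    3.3   4.9] [0.08 0.1  0.85]
w6 [103.    3.5   5. ] [0.17 0.12 0.13]
w7 [103.    3.4   5. ] [0.11 0.21 1.32]
w2 [102.8   3.6   5.1] [0.14 2.23 1.39]
w3 [103.7  11.5   4.5] [0.72 3.91 2.44]
w2 [101.7   9.9   8.4] [0.9  4.47 3.51]
w3 [102.    8.8   6.9] [0.19 0.28 0.99]
w3 [101.5   3.7   7.2] [0.31 2.33 0.15]
```

Call:
{"name": "send_rows", "arguments": {
  "increments": [
    {"dx":0,"dy":0,"dz":0.012,"wx":0,"wy":0,"wz":-0.02,"hand":-1},
    {"dx":0,"dy":0,"dz":0,"wx":0,"wy":0,"wz":-0.02,"hand":-1},
    {"dx":0,"dy":0,"dz":0,"wx":0,"wy":0,"wz":-0.02,"hand":-1},
    {"dx":0,"dy":0,"dz":0,"wx":0,"wy":0,"wz":-0.02,"hand":-1},
    {"dx":0,"dy":0,"dz":0,"wx":0,"wy":0,"wz":-0.02,"hand":-1},
    {"dx":0,"dy":0,"dz":0,"wx":0,"wy":0,"wz":0,"hand":-1}
  ]
}}

```text
time_s: 12.15
eef_pos: [473.7, -69.8, 135.9]
ee_rot: [0.0, 0.887, 0.462, 0.001]
ft_force: [5.6, 2.3, -1.8]
finger_gap: 31.3
```

```bash
python3 look.py wrist w10; python3 plan.py 474 -69.6 137.3
```

```text
12.2 [473.74 -69.78 135.91] [1.000e-04 8.870e-01 4.617e-01 6.000e-04] [-3.950e-01  7.200e-02  1.928e+00  1.000e-03  1.140e+00 -1.356e+00] 31.641710789123334 [ 5.6   0.68 -1.33]
[[ 5.74000e-01  7.75000e-01  2.65000e-01  4.04519e+02]
 [ 8.19000e-01 -5.44000e-01 -1.85000e-01 -2.23580e+01]
 [ 1.00000e-03  3.23000e-01 -9.46000e-01  2.93285e+02]
 [ 0.00000e+00  0.00000e+00  0.00000e+00  1.00000e+00]]
pos [473.74 -69.78 135.91] xangle 54.99 tool units [ 0.015  0.005 -0.069] down [ 1.2e-03  5.0e-04 -1.0e+00] gap 31.641710789123334 F [ 5.6   0.68 -1.33] [ 0.32 -1.01  0.01] 12.2
```

View pics/w10.png

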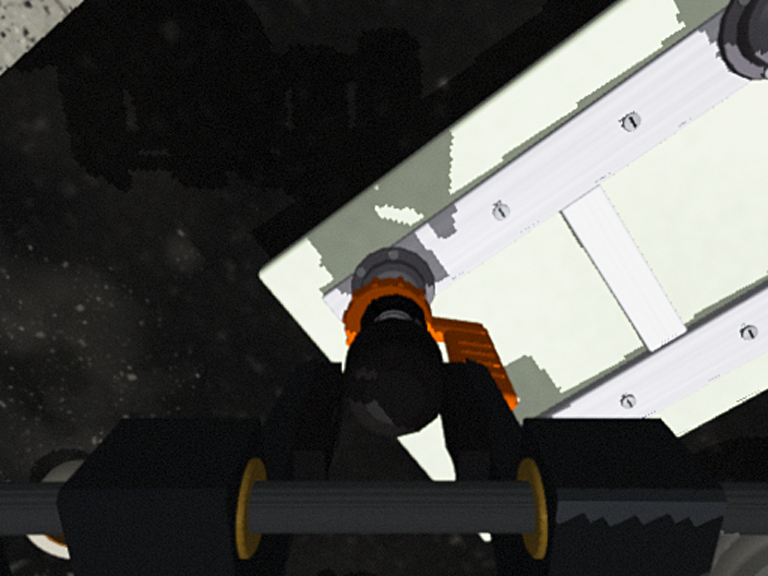

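```bash
python3 - <<'E'
from h import *
import pickle
for n in("w7","w8","w10"):
    w=pickle.load(open(n+".pkl","rb"))
    for deg in (40,50,60,70,80,91):
        d=np.array([np.cos(np.radians(deg)),np.sin(np.radians(deg))]);p=np.array([473.5,-72.2])
        print(n,deg,[tuple((1.5*np.array(proj(w,[*(p+r*d),z]))).round().astype(int).tolist()) for r,z in((23,146),(44,146),(44,84),(23,84))])
w=pickle.load(open("w10.pkl","rb"))
c=255*np.clip(w["image"][190:300,210:360,::-1].astype(float)/110,0,1)**.5
cv2.imwrite("pics/c10.png",cv2.resize(c.astype(np.uint8),None,fx=5,fy=5,interpolation=cv2.INTER_CUBIC))
E
```

```text
w7 40 [(457, 366), (520, 347), (485, 285), (439, 300)]
w7 50 [(452, 356), (511, 327), (479, 270), (436, 292)]
w7 60 [(445, 347), (499, 308), (470, 255), (431, 285)]
w7 70 [(437, 339), (483, 291), (458, 243), (425, 279)]
w7 80 [(427, 332), (463, 278), (443, 232), (417, 273)]
w7 91 [(414, 326), (439, 266), (425, 224), (408, 269)]
w8 40 [(458, 383), (522, 380), (488, 310), (441, 313)]
w8 50 [(457, 372), (521, 359), (487, 294), (440, 305)]
w8 60 [(454, 362), (515, 339), (482, 279), (437, 296)]
w8 70 [(448, 352), (506, 319), (475, 264), (433, 289)]
w8 80 [(441, 343), (492, 301), (464, 250), (427, 282)]
w8 91 [(431, 335), (472, 284), (450, 237), (420, 276)]
w10 40 [(454, 403), (514, 417), (482, 339), (438, 328)]
w10 50 [(457, 393), (520, 397), (486, 324), (440, 320)]
w10 60 [(457, 382), (522, 377), (487, 308), (440, 311)]
w10 70 [(456, 371), (520, 356), (485, 291), (438, 303)]
w10 80 [(452, 360), (513, 335), (480, 276), (436, 295)]
w10 91 [(445, 350), (501, 314), (471, 259), (431, 287)]
```

View pics/c10.png

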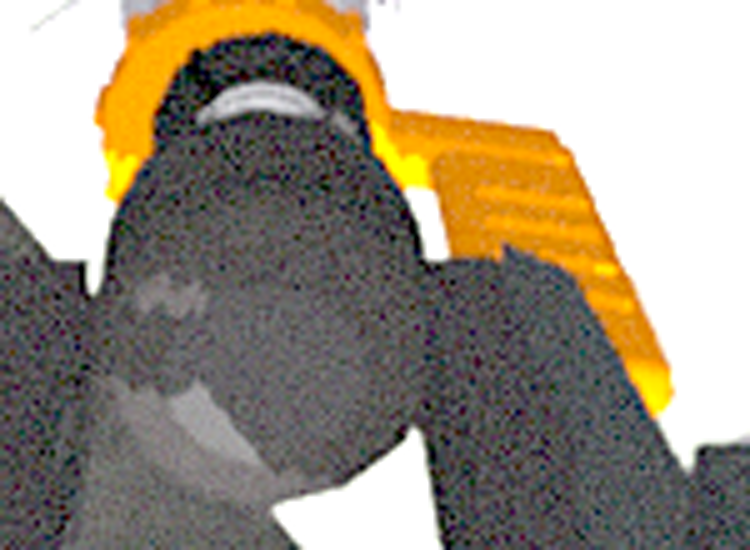

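```bash
python3 - <<'E'
from h import *
import pickle
from scipy.spatial.transform import Rotation as R
for n in("w5","w8","w10"):
    w=pickle.load(open(n+".pkl","rb"));q=w["st"]["ee_rot"];M=R.from_quat([q[1],q[2],q[3],q[0]]).as_matrix();p=w["st"]["eef_pos"]
    g=w["st"]["finger_gap"]/2
    for x,y,z in[(g,-9,11),(g,9,11),(g+17,-9,11),(g+17,9,11),(g,-9,-20),(0,0,0)]: print(n,(x.__round__(1),y,z),(1.5*np.array(proj(w,p+M@[x,y,z]))).round())
E
```

```text
w5 (44.1, -9, 11) [515. 331.]
w5 (44.1, 9, 11) [511. 376.]
w5 (61.1, -9, 11) [562. 331.]
w5 (61.1, 9, 11) [557. 376.]
w5 (44.1, -9, -20) [539. 373.]
w5 (0, 0, 0) [392. 369.]
w8 (16.0, -9, 11) [437. 332.]
w8 (16.0, 9, 11) [436. 376.]
w8 (33.0, -9, 11) [484. 332.]
w8 (33.0, 9, 11) [482. 376.]
w8 (16.0, -9, -20) [446. 374.]
w8 (0, 0, 0) [393. 369.]
w10 (15.8, -9, 11) [437. 332.]
w10 (15.8, 9, 11) [436. 377.]
w10 (32.8, -9, 11) [484. 332.]
w10 (32.8, 9, 11) [482. 377.]
w10 (15.8, -9, -20) [446. 374.]
w10 (0, 0, 0) [393. 369.]
```

```bash
python3 - <<'E'
from h import *
import pickle
from scipy.spatial.transform import Rotation as R
w=pickle.load(open("s6.pkl","rb"));q=w["st"]["ee_rot"];M=R.from_quat([q[1],q[2],q[3],q[0]]).as_matrix();p=w["st"]["eef_pos"]
f=lambda X:((np.array(proj(w,X))-[160,120])*4.8).round()
for s in(1,-1):
  for x,y,z in[(16,-9,11),(16,9,11),(33,-9,11),(33,9,11),(16,9,-11),(33,9,-11),(33,-9,-11)]: print((s*x,y,z),f(p+M@[s*x,y,z]))
for h in(154,126,102): print(h,f([473.5,-69.8,h]))
im=cv2.resize(w["image"][175:215,215:255,::-1],(600,600),interpolation=cv2.INTER_CUBIC)
cv2.imwrite("pics/s6zz.png",(255*np.clip(im/130.,0,1)**.6).astype(np.uint8))
E
```

```text
(16, -9, 11) [381. 355.]
(16, 9, 11) [393. 379.]
(33, -9, 11) [414. 347.]
(33, 9, 11) [427. 371.]
(16, 9, -11) [393. 345.]
(33, 9, -11) [427. 337.]
(33, -9, -11) [415. 313.]
(-16, -9, 11) [318. 370.]
(-16, 9, 11) [329. 395.]
(-33, -9, 11) [283. 378.]
(-33, 9, 11) [294. 403.]
(-16, 9, -11) [327. 361.]
(-33, 9, -11) [292. 369.]
(-33, -9, -11) [281. 344.]
154 [354. 330.]
126 [355. 374.]
102 [356. 409.]
```

View pics/s6zz.png

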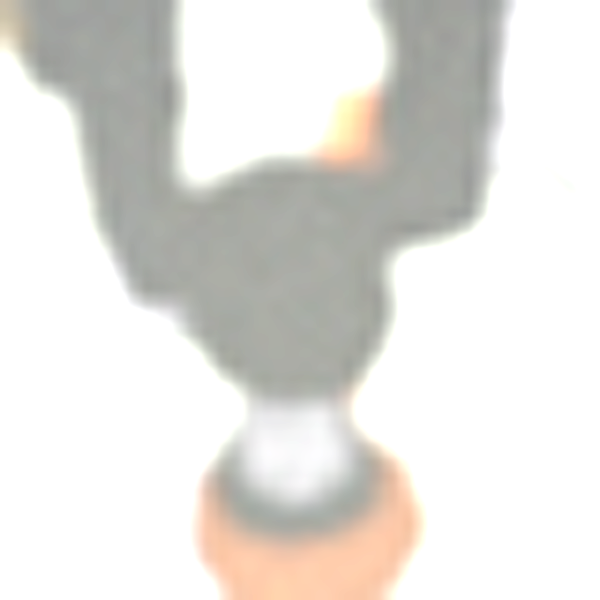

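The fingertips appear about 22 mm higher on the tool than stated, at roughly z = 148, in both the wrist and side views. That means the finger passed just over the paddle, whose top is at 146. I'll turn back, set the leg down, and regrip deeper.

Call:
{"name": "send_rows", "arguments": {
  "increments": [
    {"dx":0,"dy":0,"dz":0,"wx":0,"wy":0,"wz":0.049,"hand":-1},
    {"dx":0,"dy":0,"dz":0,"wx":0,"wy":0,"wz":0.049,"hand":-1},
    {"dx":0,"dy":0,"dz":0,"wx":0,"wy":0,"wz":0.049,"hand":-1},
    {"dx":0,"dy":0,"dz":0,"wx":0,"wy":0,"wz":0.049,"hand":-1},
    {"dx":0,"dy":0,"dz":0,"wx":0,"wy":0,"wz":0.049,"hand":-1},
    {"dx":0,"dy":0,"dz":0,"wx":0,"wy":0,"wz":0.049,"hand":-1},
    {"dx":0,"dy":0,"dz":0,"wx":0,"wy":0,"wz":0.049,"hand":-1},
    {"dx":0,"dy":0,"dz":0,"wx":0,"wy":0,"wz":0.049,"hand":-1}
  ]
}}

```text
time_s: 13.2
eef_pos: [473.1, -70.2, 135.7]
ee_rot: [0.0, 0.99, -0.138, -0.0]
ft_force: [3.2, -0.9, -1.0]
finger_gap: 31.5
```

Call:
{"name": "send_rows", "arguments": {
  "increments": [
    {"dx":0,"dy":0,"dz":0.33,"wx":0,"wy":0,"wz":0,"hand":-1},
    {"dx":0,"dy":0,"dz":0.33,"wx":0,"wy":0,"wz":0,"hand":-1},
    {"dx":0,"dy":0,"dz":0.33,"wx":0,"wy":0,"wz":0,"hand":-1},
    {"dx":0,"dy":0,"dz":0,"wx":0,"wy":0,"wz":0,"hand":-1},
    {"dx":0,"dy":0,"dz":0,"wx":0,"wy":0,"wz":0,"hand":1},
    {"dx":0,"dy":0,"dz":0,"wx":0,"wy":0,"wz":0,"hand":1},
    {"dx":0,"dy":0,"dz":0,"wx":0,"wy":0,"wz":0,"hand":1},
    {"dx":0,"dy":0,"dz":0,"wx":0,"wy":0,"wz":0,"hand":1}
  ]
}}

```text
time_s: 14.2
eef_pos: [473.0, -69.9, 115.8]
ee_rot: [-0.0, 0.991, -0.134, -0.0]
ft_force: [-0.1, -0.4, 0.0]
finger_gap: 69.3
```

```bash
python3 look.py wrist w11; python3 look.py side s11 >/dev/null; python3 plan.py 473.8 -69.7 94; python3 - <<'E'
from h import *
import pickle
from scipy.spatial.transform import Rotation as R
w=pickle.load(open("s11.pkl","rb"));q=w["st"]["ee_rot"];M=R.from_quat([q[1],q[2],q[3],q[0]]).as_matrix();p=w["st"]["eef_pos"];g=w["st"]["finger_gap"]/2
im=w["image"][150:230,190:290,::-1].copy().astype(float)
im=cv2.resize((255*np.clip(im/150,0,1)**.6).astype(np.uint8),None,fx=7,fy=7,interpolation=cv2.INTER_CUBIC)
for s in(1,-1):
  for z,c in((11,(0,0,255)),(-11,(0,255,0))):
    for y in(-9,9):
      u=(np.array(proj(w,p+M@[s*g,y,z]))-[190,150])*7; cv2.circle(im,tuple(int(a) for a in u),4,c,-1)
cv2.imwrite("pics/s11z.png",im)
E
```

```text
14.25 [473.02 -69.96 115.87] [-0.000e+00  9.909e-01 -1.343e-01 -2.000e-04] [-0.396  0.102  1.942 -0.     1.097 -0.126] 73.20114336362391 [ 0.07  0.81 -0.66]
[[ 9.64000e-01 -2.53000e-01 -8.60000e-02  4.95041e+02]
 [-2.67000e-01 -9.12000e-01 -3.10000e-01  1.03000e+01]
 [ 0.00000e+00  3.22000e-01 -9.47000e-01  2.73261e+02]
 [ 0.00000e+00  0.00000e+00  0.00000e+00  1.00000e+00]]
pos [473.09 -70.01 115.91] xangle -15.44 tool units [ 0.03  -0.024  1.096] down [-3.e-04  1.e-04 -1.e+00] gap 77.31787652070145 F [0.12 0.16 0.09] [-0.09  0.07  0.03] 14.3
```

View pics/s11z.png

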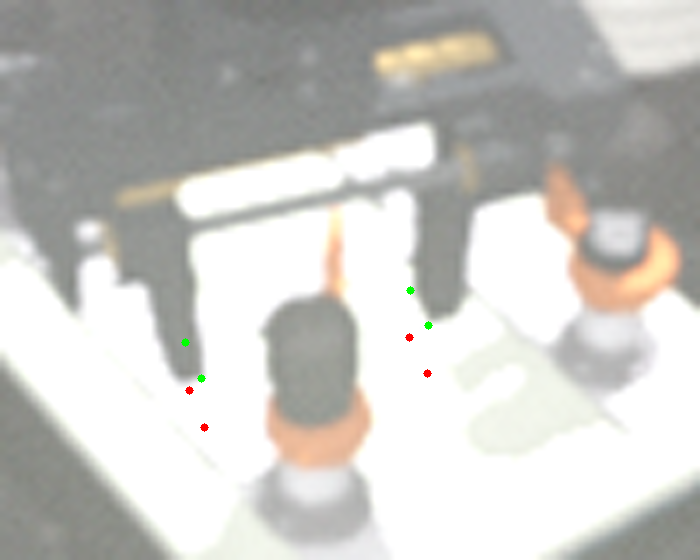

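View pics/w11.png

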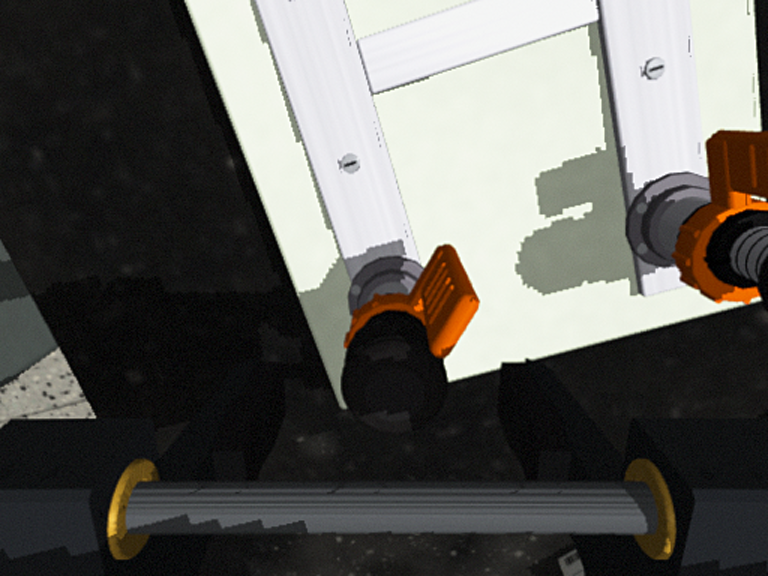

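Call:
{"name": "send_rows", "arguments": {
  "increments": [
    {"dx":0.02,"dy":-0.02,"dz":0.25,"wx":0,"wy":0,"wz":0,"hand":1},
    {"dx":0,"dy":0,"dz":0.25,"wx":0,"wy":0,"wz":0,"hand":1},
    {"dx":0,"dy":0,"dz":0.25,"wx":0,"wy":0,"wz":0,"hand":1},
    {"dx":0,"dy":0,"dz":0.25,"wx":0,"wy":0,"wz":0,"hand":1},
    {"dx":0,"dy":0,"dz":0,"wx":0,"wy":0,"wz":0,"hand":1},
    {"dx":0,"dy":0,"dz":0,"wx":0,"wy":0,"wz":0,"hand":1}
  ]
}}

```text
time_s: 15.05
eef_pos: [473.8, -69.8, 96.0]
ee_rot: [-0.0, 0.991, -0.134, 0.0]
ft_force: [0.7, 0.2, 1.0]
finger_gap: 88.2
```

```bash
python3 look.py wrist w12; python3 look.py side s12 >/dev/null; python3 plan.py 473.8 -69.7 94; python3 - <<'E'
from h import *
import pickle
w=pickle.load(open("s12.pkl","rb"))
im=w["image"][150:230,190:290,::-1].copy().astype(float)
im=cv2.resize((255*np.clip(im/150,0,1)**.6).astype(np.uint8),None,fx=7,fy=7,interpolation=cv2.INTER_CUBIC)
cv2.imwrite("pics/s12z.png",im)
E
```

```text
15.1 [473.87 -69.82  96.13] [ 0.000e+00  9.909e-01 -1.343e-01  2.000e-04] [-0.395  0.136  1.952 -0.     1.053 -0.125] 88.11397206481674 [0.37 0.19 0.62]
[[ 9.64000e-01 -2.53000e-01 -8.50000e-02  4.95777e+02]
 [-2.67000e-01 -9.12000e-01 -3.10000e-01  1.04800e+01]
 [ 1.00000e-03  3.22000e-01 -9.47000e-01  2.53440e+02]
 [ 0.00000e+00  0.00000e+00  0.00000e+00  1.00000e+00]]
pos [473.91 -69.83  96.18] xangle -15.44 tool units [-0.007 -0.005  0.109] down [ 4.e-04 -2.e-04 -1.e+00] gap 88.1845127381345 F [-0.46 -0.85 -1.16] [-0.09  0.08  0.03] 15.15
```

View pics/s12z.png

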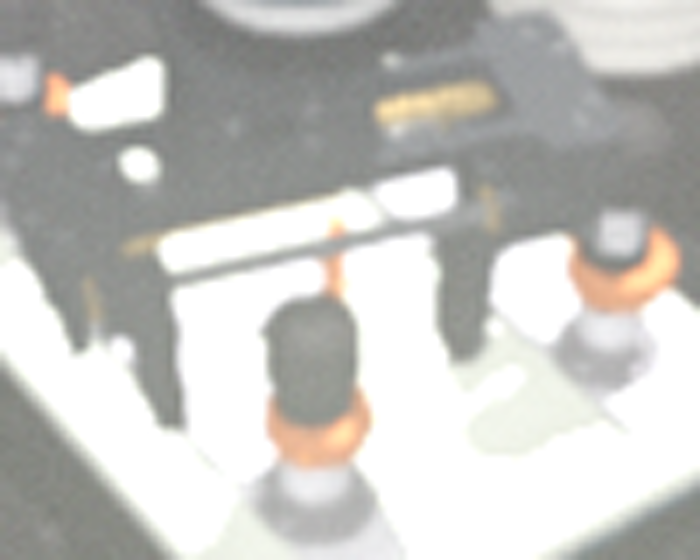

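View pics/w12.png

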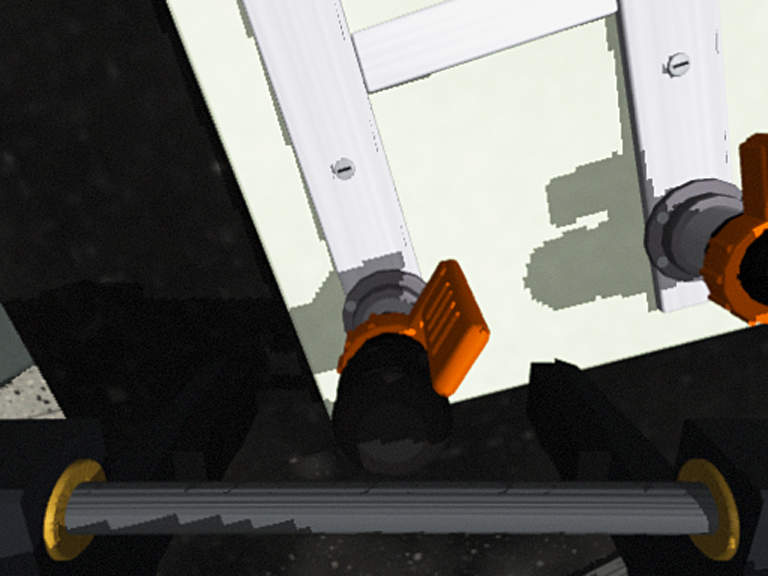

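Call:
{"name": "send_rows", "arguments": {
  "increments": [
    {"dx":0,"dy":0,"dz":0,"wx":0,"wy":0,"wz":0,"hand":-1},
    {"dx":0,"dy":0,"dz":0,"wx":0,"wy":0,"wz":0,"hand":-1},
    {"dx":0,"dy":0,"dz":0,"wx":0,"wy":0,"wz":0,"hand":-1},
    {"dx":0,"dy":0,"dz":0,"wx":0,"wy":0,"wz":0,"hand":-1},
    {"dx":0,"dy":0,"dz":0,"wx":0,"wy":0,"wz":0,"hand":-1},
    {"dx":0,"dy":0,"dz":0,"wx":0,"wy":0,"wz":0,"hand":-1},
    {"dx":0,"dy":0,"dz":0,"wx":0,"wy":0,"wz":0,"hand":-1},
    {"dx":0,"dy":0,"dz":0,"wx":0,"wy":0,"wz":0,"hand":-1}
  ],
  "newtons": 35
}}

```text
time_s: 16.15
eef_pos: [473.8, -69.8, 96.0]
ee_rot: [0.0, 0.991, -0.134, 0.0]
ft_force: [1.2, 0.2, -1.4]
finger_gap: 33.1
```

```bash
python3 plan.py 473.8 -69.7 116.5
```

```text
pos [473.82 -69.81  96.  ] xangle -15.44 tool units [-0.002 -0.005 -1.025] down [ 2.e-04 -1.e-04 -1.e+00] gap 33.06977091118742 F [ 1.2   0.23 -1.38] [-0.1  -0.06  0.02] 16.15
```

Call:
{"name": "send_rows", "arguments": {
  "increments": [
    {"dx":0,"dy":0,"dz":-0.25,"wx":0,"wy":0,"wz":0,"hand":-1},
    {"dx":0,"dy":0,"dz":-0.25,"wx":0,"wy":0,"wz":0,"hand":-1},
    {"dx":0,"dy":0,"dz":-0.25,"wx":0,"wy":0,"wz":0,"hand":-1},
    {"dx":0,"dy":0,"dz":-0.265,"wx":0,"wy":0,"wz":0,"hand":-1},
    {"dx":0,"dy":0,"dz":0,"wx":0,"wy":0,"wz":0,"hand":-1},
    {"dx":0,"dy":0,"dz":0,"wx":0,"wy":0,"wz":0,"hand":-1}
  ]
}}

```text
time_s: 16.9
eef_pos: [473.8, -69.8, 116.3]
ee_rot: [0.0, 0.991, -0.134, 0.0]
ft_force: [1.0, -0.2, -1.0]
finger_gap: 32.8
```

```bash
python3 look.py wrist w13; python3 look.py side s13 >/dev/null; python3 plan.py 473.8 -69.7 116.5; python3 - <<'E'
from prof import *
zs=np.arange(100,120,.5)
w=pickle.load(open("w13.pkl","rb"))
A=prof(w,473.6,-69.8,np.linspace(-.4,.4,9),zs).mean(0);B=prof(w,603.5,-66.7,np.linspace(-.4,.4,9),zs).mean(0)
for i,h in enumerate(zs): print(h,A[i].round(),B[i].round())
c=255*np.clip(w["image"][150:300,220:512,::-1].astype(float)/110,0,1)**.5
cv2.imwrite("pics/c13.png",cv2.resize(c.astype(np.uint8),None,fx=2.7,fy=2.7,interpolation=cv2.INTER_CUBIC))
E
```

```text
16.95 [473.75 -69.8  116.23] [ 0.000e+00  9.909e-01 -1.344e-01  1.000e-04] [-0.395  0.103  1.941  0.     1.098 -0.125] 32.869519876576 [ 0.74 -0.79 -0.51]
[[ 9.64000e-01 -2.53000e-01 -8.50000e-02  4.95736e+02]
 [-2.67000e-01 -9.12000e-01 -3.10000e-01  1.05000e+01]
 [ 1.00000e-03  3.22000e-01 -9.47000e-01  2.73729e+02]
 [ 0.00000e+00  0.00000e+00  0.00000e+00  1.00000e+00]]
pos [473.75 -69.78 116.19] xangle -15.44 tool units [ 0.001 -0.004 -0.015] down [ 1.e-04 -0.e+00 -1.e+00] gap 32.83457860183677 F [ 0.29  0.02 -0.57] [-0.12 -0.15  0.01] 17.0
100.0 5.0 6.0
100.5 11.0 6.0
101.0 23.0 4.0
101.5 40.0 3.0
102.0 57.0 6.0
102.5 72.0 18.0
103.0 80.0 40.0
103.5 80.0 65.0
104.0 73.0 74.0
104.5 61.0 74.0
105.0 52.0 72.0
105.5 50.0 60.0
106.0 56.0 31.0
106.5 67.0 24.0
107.0 78.0 52.0
107.5 86.0 71.0
108.0 89.0 73.0
108.5 84.0 72.0
109.0 74.0 71.0
109.5 62.0 72.0
110.0 49.0 74.0
110.5 35.0 61.0
111.0 23.0 28.0
111.5 15.0 22.0
112.0 10.0 54.0
112.5 9.0 73.0
113.0 7.0 73.0
113.5 7.0 71.0
114.0 7.0 71.0
114.5 6.0 72.0
115.0 5.0 74.0
115.5 7.0 57.0
116.0 9.0 25.0
116.5 11.0 25.0
117.0 10.0 54.0
117.5 8.0 65.0
118.0 8.0 55.0
118.5 9.0 33.0
119.0 10.0 13.0
119.5 10.0 4.0
```

View pics/c13.png

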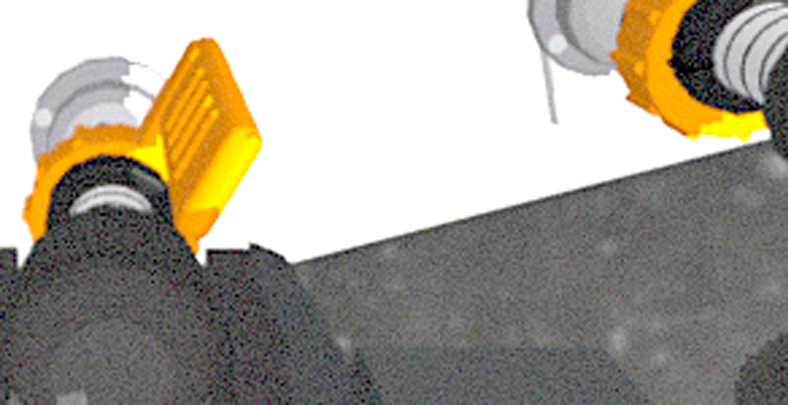

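Call:
{"name": "send_rows", "arguments": {
  "increments": [
    {"dx":0,"dy":0,"dz":0.01,"wx":0,"wy":0,"wz":-0.04,"hand":-1},
    {"dx":0,"dy":0,"dz":0,"wx":0,"wy":0,"wz":-0.04,"hand":-1},
    {"dx":0,"dy":0,"dz":0,"wx":0,"wy":0,"wz":-0.03,"hand":-1},
    {"dx":0,"dy":0,"dz":0,"wx":0,"wy":0,"wz":-0.03,"hand":-1},
    {"dx":0,"dy":0,"dz":0,"wx":0,"wy":0,"wz":-0.03,"hand":-1},
    {"dx":0,"dy":0,"dz":0,"wx":0,"wy":0,"wz":-0.03,"hand":-1},
    {"dx":0,"dy":0,"dz":0,"wx":0,"wy":0,"wz":0,"hand":-1}
  ]
}}

```text
time_s: 17.88
eef_pos: [474.2, -70.0, 116.1]
ee_rot: [0.0, 0.984, 0.178, 0.001]
ft_force: [4.3, -0.3, -1.8]
finger_gap: 33.2
```

```bash
python3 look.py wrist w14; python3 plan.py 473.8 -69.7 116.5
```

```text
17.925 [474.21 -69.98 116.13] [3.000e-04 9.841e-01 1.774e-01 5.000e-04] [-0.395  0.103  1.94   0.     1.097 -0.752] 33.29280230202255 [ 3.32 -0.95 -2.56]
[[ 9.37000e-01  3.30000e-01  1.14000e-01  4.44377e+02]
 [ 3.49000e-01 -8.87000e-01 -3.02000e-01  8.03900e+00]
 [ 1.00000e-03  3.23000e-01 -9.47000e-01  2.73495e+02]
 [ 0.00000e+00  0.00000e+00  0.00000e+00  1.00000e+00]]
pos [474.21 -69.98 116.13] xangle 20.44 tool units [-0.014 -0.02  -0.018] down [ 1.1e-03 -3.0e-04 -1.0e+00] gap 33.29280230202255 F [ 3.32 -0.95 -2.56] [-0.28 -0.69 -0.1 ] 17.925
```

View pics/w14.png

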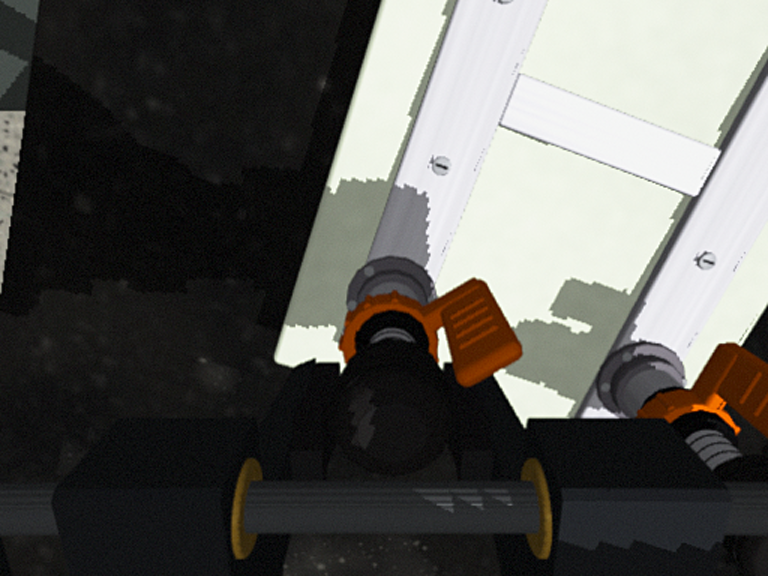

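Call:
{"name": "send_rows", "arguments": {
  "increments": [
    {"dx":0,"dy":0,"dz":0,"wx":0,"wy":0,"wz":-0.03,"hand":-1},
    {"dx":0,"dy":0,"dz":0,"wx":0,"wy":0,"wz":-0.03,"hand":-1},
    {"dx":0,"dy":0,"dz":0,"wx":0,"wy":0,"wz":-0.03,"hand":-1},
    {"dx":0,"dy":0,"dz":0,"wx":0,"wy":0,"wz":-0.03,"hand":-1},
    {"dx":0,"dy":0,"dz":0,"wx":0,"wy":0,"wz":0,"hand":-1}
  ]
}}

```text
time_s: 18.55
eef_pos: [474.4, -69.9, 116.2]
ee_rot: [0.0, 0.933, 0.359, 0.001]
ft_force: [5.0, -0.9, -3.4]
finger_gap: 33.1
```

```bash
python3 look.py wrist w15; python3 plan.py 473.8 -69.7 116.5; python3 - <<'E'
from h import *
import pickle
for n in("w14","w15"):
    w=pickle.load(open(n+".pkl","rb"))
    for deg in (40,50,60,70,80,91):
        d=np.array([np.cos(np.radians(deg)),np.sin(np.radians(deg))]);p=np.array([473.5,-72.2])
        print(n,deg,[tuple((1.5*np.array(proj(w,[*(p+r*d),z]))).round().astype(int).tolist()) for r,z in((23,146),(44,146),(44,84),(23,84))])
E
```

```text
18.6 [474.4  -69.91 116.15] [4.000e-04 9.334e-01 3.587e-01 7.000e-04] [-0.395  0.103  1.94   0.     1.096 -1.129] 32.582538309881855 [ 5.45 -1.62 -3.43]
[[ 7.43000e-01  6.33000e-01  2.17000e-01  4.17613e+02]
 [ 6.69000e-01 -7.03000e-01 -2.39000e-01 -8.21900e+00]
 [ 1.00000e-03  3.23000e-01 -9.46000e-01  2.73473e+02]
 [ 0.00000e+00  0.00000e+00  0.00000e+00  1.00000e+00]]
pos [474.4  -69.91 116.15] xangle 42.04 tool units [-0.015 -0.028 -0.018] down [ 1.6e-03 -2.0e-04 -1.0e+00] gap 32.582538309881855 F [ 5.45 -1.62 -3.43] [-0.12 -0.86 -0.1 ] 18.6
w14 40 [(464, 400), (535, 378), (493, 301), (443, 317)]
w14 50 [(458, 388), (526, 355), (486, 284), (439, 309)]
w14 60 [(451, 378), (512, 334), (476, 269), (433, 301)]
w14 70 [(441, 369), (494, 316), (463, 255), (426, 294)]
w14 80 [(430, 361), (471, 300), (447, 244), (418, 289)]
w14 91 [(415, 355), (443, 288), (427, 235), (408, 284)]
w15 40 [(465, 424), (537, 426), (495, 337), (444, 335)]
w15 50 [(465, 412), (538, 403), (496, 320), (444, 326)]
w15 60 [(462, 400), (535, 380), (493, 302), (442, 317)]
w15 70 [(458, 389), (526, 357), (486, 285), (438, 309)]
w15 80 [(450, 378), (513, 336), (476, 270), (433, 301)]
w15 91 [(440, 368), (493, 315), (462, 254), (425, 293)]
```

View pics/w15.png

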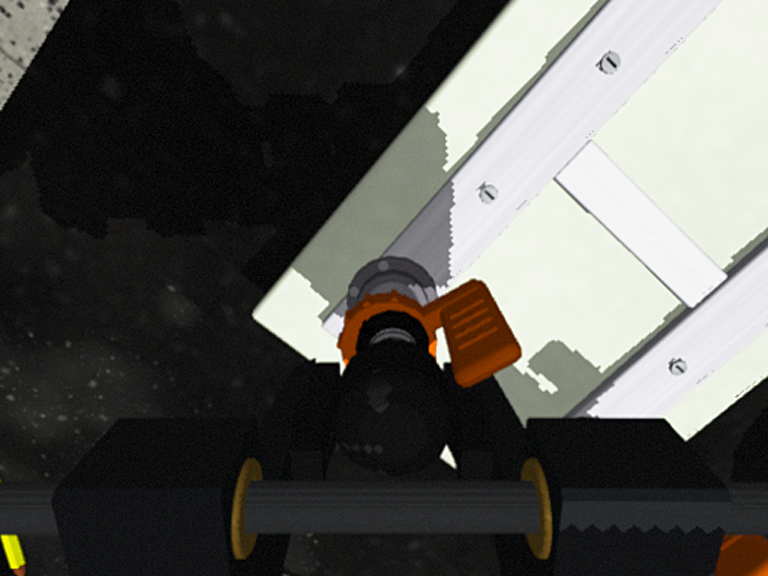

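Call:
{"name": "send_rows", "arguments": {
  "increments": [
    {"dx":0,"dy":0,"dz":0,"wx":0,"wy":0,"wz":-0.025,"hand":-1},
    {"dx":0,"dy":0,"dz":0,"wx":0,"wy":0,"wz":-0.025,"hand":-1},
    {"dx":0,"dy":0,"dz":0,"wx":0,"wy":0,"wz":-0.025,"hand":-1},
    {"dx":0,"dy":0,"dz":0,"wx":0,"wy":0,"wz":-0.025,"hand":-1},
    {"dx":0,"dy":0,"dz":0,"wx":0,"wy":0,"wz":0,"hand":-1}
  ]
}}

```text
time_s: 19.23
eef_pos: [474.5, -69.8, 116.1]
ee_rot: [0.0, 0.866, 0.501, 0.001]
ft_force: [6.7, -0.5, -3.2]
finger_gap: 32.7
```

```bash
python3 look.py wrist w16; python3 plan.py 473.8 -69.7 116.5; python3 - <<'E'
from h import *
import pickle
for n in("w16",):
    w=pickle.load(open(n+".pkl","rb"))
    for deg in (80,85,91,95):
        d=np.array([np.cos(np.radians(deg)),np.sin(np.radians(deg))]);p=np.array([473.5,-72.2])
        print(n,deg,[tuple((1.5*np.array(proj(w,[*(p+r*d),z]))).round().astype(int).tolist()) for r,z in((23,146),(44,146),(44,84),(23,84))])
E
```

```text
19.275 [474.54 -69.81 116.15] [5.000e-04 8.659e-01 5.003e-01 8.000e-04] [-3.950e-01  1.040e-01  1.940e+00  1.000e-03  1.096e+00 -1.443e+00] 32.758513785264654 [ 5.07 -1.08 -4.58]
[[ 5.00000e-01  8.19000e-01  2.81000e-01  4.01226e+02]
 [ 8.66000e-01 -4.73000e-01 -1.61000e-01 -2.85420e+01]
 [ 1.00000e-03  3.24000e-01 -9.46000e-01  2.73421e+02]
 [ 0.00000e+00  0.00000e+00  0.00000e+00  1.00000e+00]]
pos [474.54 -69.81 116.15] xangle 60.03 tool units [-0.013 -0.035 -0.018] down [ 0.0019 -0.     -1.    ] gap 32.758513785264654 F [ 5.07 -1.08 -4.58] [ 0.04 -1.05 -0.13] 19.275
w16 80 [(461, 396), (532, 373), (491, 297), (440, 314)]
w16 85 [(458, 390), (528, 362), (488, 289), (439, 310)]
w16 91 [(455, 383), (522, 349), (483, 279), (436, 305)]
w16 95 [(452, 379), (516, 340), (479, 273), (434, 302)]
```

View pics/w16.png

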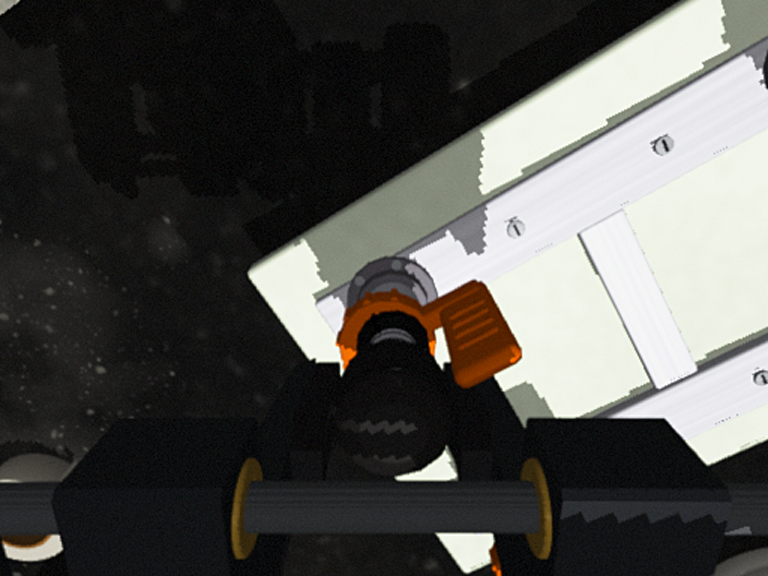

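Call:
{"name": "send_rows", "arguments": {
  "increments": [
    {"dx":0,"dy":0,"dz":0,"wx":0,"wy":0,"wz":-0.009,"hand":-1},
    {"dx":0,"dy":0,"dz":0,"wx":0,"wy":0,"wz":0,"hand":-1},
    {"dx":0,"dy":0,"dz":0,"wx":0,"wy":0,"wz":0,"hand":-1}
  ]
}}

```text
time_s: 19.65
eef_pos: [474.6, -69.8, 116.1]
ee_rot: [0.001, 0.859, 0.512, 0.001]
ft_force: [7.2, -1.5, -4.3]
finger_gap: 32.9
```

```bash
python3 plan.py 473.8 -69.7 116.5; python3 -c "
from rig import manip; print(manip.state()['effort'].round(2),manip.state()['joints'].round(4))"
```

```text
pos [474.58 -69.82 116.12] xangle 61.64 tool units [-0.013 -0.037 -0.019] down [ 0.002 -0.    -1.   ] gap 32.93520568826703 F [ 7.19 -1.46 -4.33] [ 0.05 -1.07 -0.16] 19.65
[  0.1  -35.8  -27.69  -0.64   1.94  -0.1 ] [-3.9470e-01  1.0360e-01  1.9404e+00  9.0000e-04  1.0958e+00 -1.4710e+00]
```

Call:
{"name": "send_rows", "arguments": {
  "increments": [
    {"dx":0,"dy":0,"dz":0,"wx":0,"wy":0,"wz":-0.008,"hand":-1},
    {"dx":0,"dy":0,"dz":0,"wx":0,"wy":0,"wz":0,"hand":-1},
    {"dx":0,"dy":0,"dz":0,"wx":0,"wy":0,"wz":0,"hand":-1}
  ]
}}

```text
time_s: 20.02
eef_pos: [474.8, -69.9, 116.2]
ee_rot: [0.001, 0.852, 0.523, 0.001]
ft_force: [6.7, -1.2, -6.1]
finger_gap: 33.1
```

```bash
python3 plan.py 473.8 -69.7 116.5; python3 look.py wrist w17 >/dev/null; python3 - <<'E'
import pickle,cv2,numpy as np
w=pickle.load(open("w17.pkl","rb"))
c=255*np.clip(w["image"][170:290,215:365,::-1].astype(float)/110,0,1)**.5
cv2.imwrite("pics/c17.png",cv2.resize(c.astype(np.uint8),None,fx=5,fy=5,interpolation=cv2.INTER_CUBIC)[:600])
E
```

```text
pos [474.83 -69.88 116.16] xangle 63.07 tool units [-0.015 -0.05  -0.017] down [ 2.6e-03 -1.0e-04 -1.0e+00] gap 33.0827157239405 F [ 6.66 -1.19 -6.14] [-0.02 -1.25 -0.18] 20.025
```

View pics/c17.png

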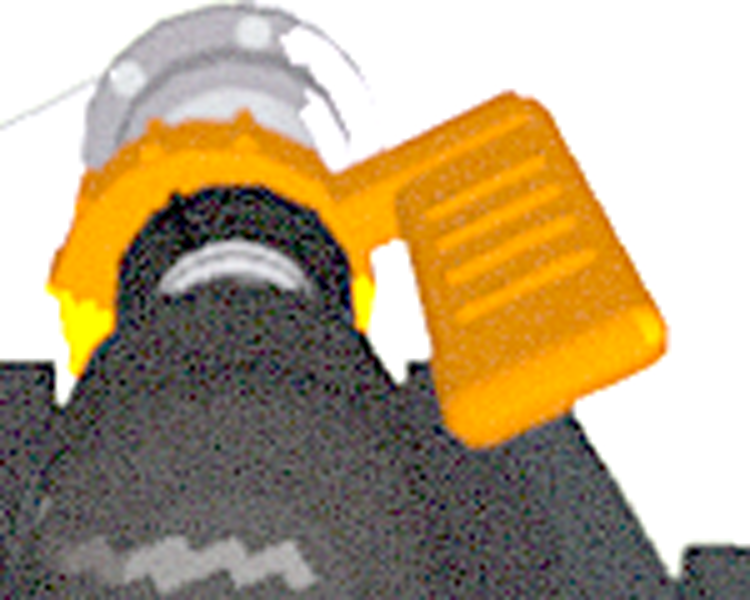

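Call:
{"name": "send_rows", "arguments": {
  "increments": [
    {"dx":0,"dy":0,"dz":0,"wx":0,"wy":0,"wz":-0.008,"hand":-1},
    {"dx":0,"dy":0,"dz":0,"wx":0,"wy":0,"wz":0,"hand":-1},
    {"dx":0,"dy":0,"dz":0,"wx":0,"wy":0,"wz":0,"hand":-1}
  ]
}}

```text
time_s: 20.45
eef_pos: [475.1, -69.9, 116.2]
ee_rot: [0.001, 0.846, 0.534, 0.001]
ft_force: [8.6, -1.8, -6.8]
finger_gap: 33.0
```

```bash
python3 plan.py 473.8 -69.7 116.5; python3 look.py wrist w18 >/dev/null; python3 look.py top t18 >/dev/null; python3 - <<'E'
from h import *
import pickle
def mask(w):
    h=cv2.cvtColor(w["image"],cv2.COLOR_RGB2HSV); m=((h[...,0]<18)&(h[...,1]>150)&(h[...,2]>50)).astype(np.uint8)
    m[:, :296]=0; m[:185]=0; m[275:]=0; m[:,350:]=0; return m
for n in("w14","w15","w16","w17","w18"):
    w=pickle.load(open(n+".pkl","rb")); m=mask(w)
    c=max(cv2.findContours(m,0,1)[0],key=cv2.contourArea); 
    M=cv2.moments(c); u=np.array([M["m10"],M["m01"]])/M["m00"]
    # centroid on height ~115 -> angle about pivot
    X=onz(w,*u,115); p=np.array([473.5,-72.2]); d=X[:2]-p
    tip=c[:,0][np.argmax(c[:,0,0]+0.2*c[:,0,1])]
    print(n,u.round(2),M["m00"],"ang",np.degrees(np.arctan2(d[1],d[0])).round(2),np.linalg.norm(d).round(1))
w=pickle.load(open("t18.pkl","rb"))
c=255*np.clip(w["image"][135:245,140:290,::-1].astype(float)/200,0,1)**.6
cv2.imwrite("pics/t18.png",cv2.resize(c.astype(np.uint8),None,fx=5.3,fy=5.3,interpolation=cv2.INTER_CUBIC))
E
```

```text
pos [475.08 -69.93 116.19] xangle 64.5 tool units [-0.017 -0.063 -0.016] down [ 3.2e-03 -2.0e-04 -1.0e+00] gap 33.005671303402174 F [ 8.61 -1.76 -6.82] [-0.03 -1.39 -0.25] 20.45
w14 [318.16 222.02] 2385.0 ang 46.28 33.5
w15 [317.63 222.65] 2380.5 ang 66.29 33.4
w16 [317.68 223.22] 2383.0 ang 82.62 33.4
w17 [318.42 224.13] 2413.5 ang 83.86 33.5
w18 [318.86 224.79] 2432.5 ang 84.01 33.6
```

View pics/t18.png

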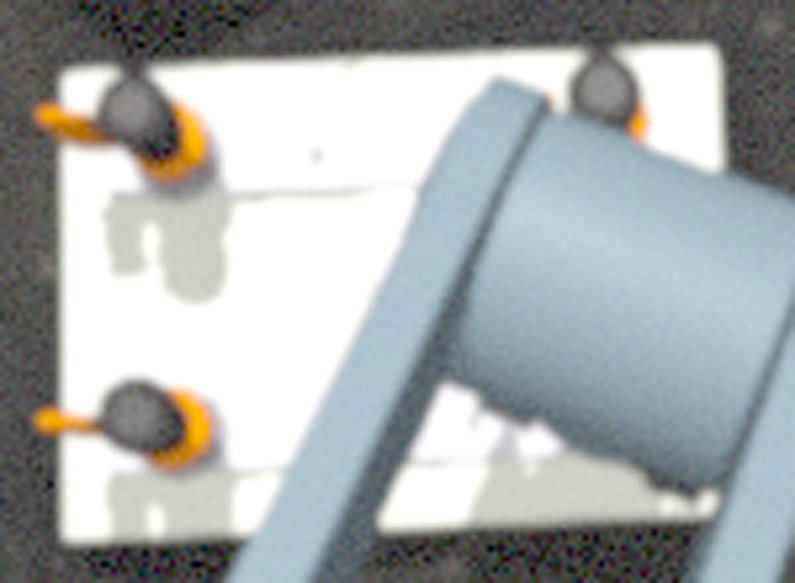

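```bash
python3 - <<'E'
from h import *
import pickle
def ang(n,box,p,hh=115):
    w=pickle.load(open(n+".pkl","rb"));h=cv2.cvtColor(w["image"],cv2.COLOR_RGB2HSV); m=((h[...,0]<18)&(h[...,1]>150)&(h[...,2]>50)).astype(np.uint8)
    k=np.zeros_like(m);x0,x1,y0,y1=box;k[y0:y1,x0:x1]=1;m*=k
    c=max(cv2.findContours(m,0,1)[0],key=cv2.contourArea);M=cv2.moments(c);u=np.array([M["m10"],M["m01"]])/M["m00"]
    X=onz(w,*u,hh);d=X[:2]-p;print(n,u.round(1),np.degrees(np.arctan2(d[1],d[0])).round(1),np.linalg.norm(d).round(1))
P=np.array([473.5,-72.2])
ang("w13",(283,325,160,240),P); ang("w5",(283,325,160,240),P); ang("w14",(296,350,185,275),P); ang("w18",(296,350,185,275),P)
# set lever fr in w4 : paddle approx x 410-465,y 84-122 ; fr axis
ang("w4",(410,467,82,120),np.array([603.5,-69.2])); ang("w3",(203,232,200,240),np.array([603.5,-69.2]))
w=pickle.load(open("w18.pkl","rb"))
for deg in (84,88,91,94):
    d=np.array([np.cos(np.radians(deg)),np.sin(np.radians(deg))]);n=np.array([-d[1],d[0]])
    print(deg,[np.round(proj(w,[*(P+r*d+s*n),z]),1).tolist() for r,s,z in((23,3.2,146),(44,3.2,146),(44,-3.2,146),(23,-3.2,146),(44,3.2,84))])
c=255*np.clip(w["image"][170:290,215:365,::-1].astype(float)/110,0,1)**.5
cv2.imwrite("pics/c18.png",cv2.resize(c.astype(np.uint8),None,fx=5,fy=5,interpolation=cv2.INTER_CUBIC)[:600])
E
```

```text
w13 [296.4 200.8] 41.4 31.7
w5 [296.9 200.2] 41.5 31.7
w14 [318.2 222. ] 46.3 33.5
w18 [318.9 224.8] 84.0 33.6
w4 [437.4 102. ] 86.5 31.8
w3 [215.2 219.4] 88.7 32.3
84 [[304.7, 256.6], [352.9, 241.7], [356.8, 254.5], [309.2, 269.0], [325.8, 192.7]]
88 [[303.0, 253.6], [350.3, 235.7], [355.2, 248.3], [308.4, 265.8], [323.8, 188.2]]
91 [[301.5, 251.5], [347.9, 231.3], [353.7, 243.7], [307.7, 263.4], [322.1, 184.9]]
94 [[299.9, 249.4], [345.3, 227.0], [351.9, 239.2], [306.8, 261.0], [320.2, 181.8]]
```

View pics/c18.png

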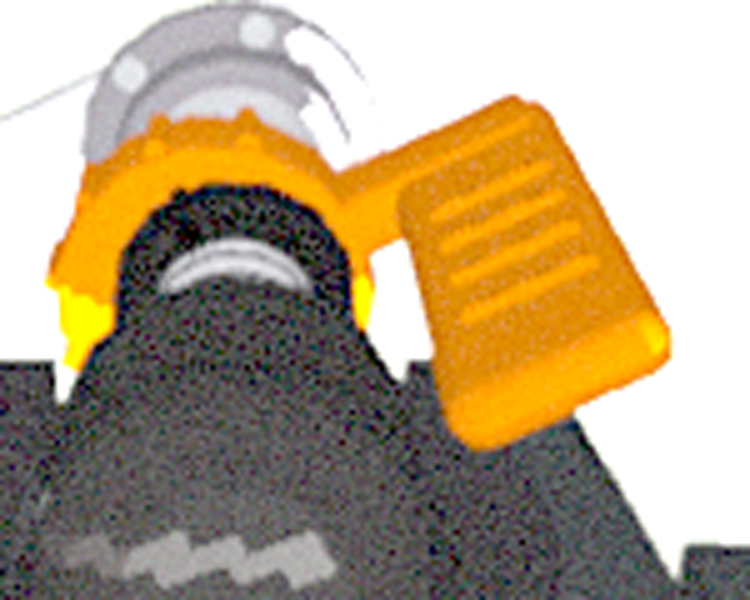

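```bash
python3 look.py side s18 >/dev/null; python3 - <<'E'
from prof import *
zs=np.arange(100,112,.25)
for n in("w14","w16","w17","w18"):
    w=pickle.load(open(n+".pkl","rb"));A=prof(w,473.6,-69.8,np.linspace(-.4,.4,9),zs).mean(0)
    i=np.argmax(A[:20]); e=np.interp(42,A[:i],zs[:i]); j=i+np.argmin(A[i:i+14]); print(n,e.round(2),zs[j],(zs[j]-e).round(2),A[i].round(),A[j].round())
w=pickle.load(open("s18.pkl","rb"))
im=w["image"][120:245,160:310,::-1].astype(float)
cv2.imwrite("pics/s18z.png",cv2.resize((255*np.clip(im/170,0,1)**.7).astype(np.uint8),None,fx=4.8,fy=4.8,interpolation=cv2.INTER_CUBIC))
E
```

```text
w14 102.07 105.75 3.68 76.0 49.0
w16 102.57 106.0 3.43 80.0 52.0
w17 102.64 106.0 3.36 76.0 51.0
w18 102.61 106.0 3.39 78.0 51.0
```

View pics/s18z.png

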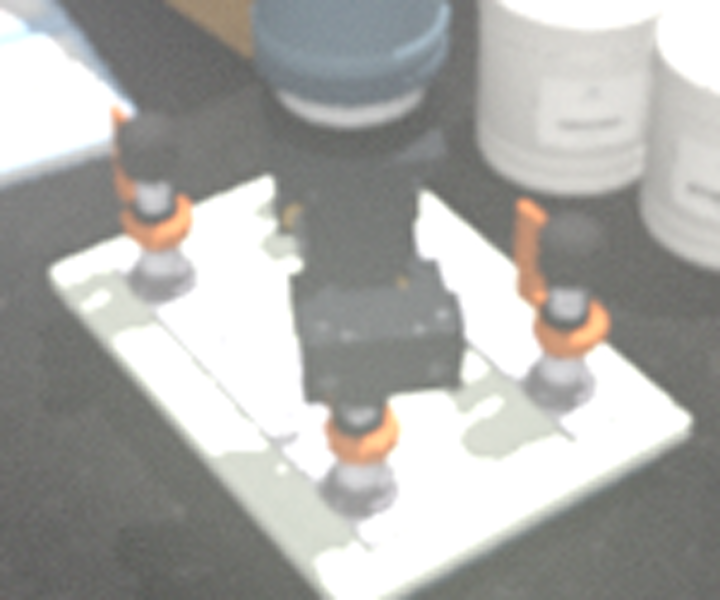

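The first mark on the loose leg sits 3.4 mm above the collar, the same as on the set leg. The lever is at its stop and parallel to the others, so I'm handing the job in.

```bash
python3 -c "
from rig import manip; print(manip.finish_job()); print(manip.state()['time_s'])"
```

```text
the job is handed in; nothing more can be done
None
the job is handed in; nothing more can be done
```

I handed the job in at about 20.5 s, still gripping the foot, with the sunken leg pulled up and its lever pushed closed against the stop.

**First attempt:** it failed. Both the wrist and side pictures showed the fingertips about 22 mm higher on the tool than the text states, so the finger swept just over the paddle without moving it. I turned back, set the leg down, gripped about 20 mm lower, lifted again and closed the lever in one turn.

**Last checks:**
- **Height:** the arm shows a lift of 20.2 mm. The first length mark stands 3.4 mm above the collar, and 3.3 to 3.6 mm on the set leg I measured. Triangulating the set feet gave about 21.2 mm instead. The same method read the rail screws about 1.5 mm high, so I relied on the marks; I take the error to be within about 1 mm.
- **Lever:** it stopped moving while the hand turned on (1.4° more of hand turn moved it only 0.15°), so it is at its stop. Its paddle corners fit about 91°, the board's +y direction. A simpler centroid measure read 84°, against 86–89° for a set leg's lever.
- **Force and grip:** the wrist force was about 11 N at the end, and the grip gap was steady at 33 mm.
- **Surroundings:** the set legs I could see in the last pictures looked unmoved. The carton, tape roll and pencil were not re-measured; the arm did not go near them.

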